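# Proof a carved printing block under the loupe

### The arm

A 6-joint arm with a two-finger parallel gripper is mounted at the origin on the work surface. World frame = base frame: x ahead of the robot, y to its left, z up, the work surface at z = 0. Lengths are in m, angles in degrees, forces in N, time in s.
With the tool pointing down it reaches from about 0.325 to 0.875 m from the base axis. Payload 4.4 kg.
Tool frame: the origin (TCP) lies at the centre of the arm's flange, where the gripper is bolted on; the fingertips stand 173 mm ahead of it and the grasp point (between the pads) lies 155 mm ahead of it (r.grasp_offset is the distance from the TCP to the grasp point, in m); z points along the fingers, x is the direction in which the jaws open and shut, and the axes are right-handed (so a half turn about z gives the same grasp; the last joint's range is limited). The gripper opens to 85 mm and grips with 20 to 120 N. Pads are 22 mm wide; open, the fingers measure 114 mm over their backs; the gripper's body (76 mm by 85 mm) begins 54 mm behind the grasp point. The pads swing forward as they close: fully open they stand 13 mm farther back than shut.
Start: joints at [-8.623, 11.837, 88.321, -0, 79.842, -8.623], TCP at [0.575, -0, 0.405] pointing down, gripper open.
Joint ranges: [-156.59, 156.59], [-49.26, 127.26], [12.9, 141.05], [-63.56, 243.56], [4.71, 150.69], [-161.64, 161.64]. Speed limits (degrees/s): [159.86, 159.86, 180, 180, 180, 180].

### API

Orientations are given as a 3x3 rotation matrix whose columns are the frame's x, y, z axes.
In Python, from bench import status, viewer, r gives the robot as it stands.
- The arm moves only by the tool carry_out, never from a script. Its argument "steps" is a list of rows, each a list of 7 numbers: the shift along the tool's x, y, z in mm, then the turn, a rotation vector about the tool's x, y, z in degrees, then the finger opening in mm, from 0 to 85.4. A call has 1 to 8 rows; each row is the pose to reach, as a shift and turn from the pose commanded when the call began, along the tool's axes at that moment; what a row does not reach only later rows make up. A row lasts 1/10 s, in which the tool goes at most 50 mm and 8.59 degrees, less where a joint would pass 70% of its speed; a pose out of reach is approached as far as the arm can. A call with a gripper value outside its range is refused whole. The fingers move at their own pace and stop on an object; "force" is the grip in N (left out, the last holds). Time passes only in rows, so rows that repeat a pose let the fingers close. It gives the time, the measured TCP pose, the force and the opening at its end, in the units of the state.
- status.sense(): the state, without advancing time (a new reading comes with each control period).
- viewer.get_image(name): name is "scene" or "side" or "wrist"; returns the picture (384x512x3 uint8, blue, green, red); there is no depth.
- viewer.camera_params(name): a dict with "K" (3x3 intrinsics, pixels), "R" (3x3) and "t" (3): a world point X has camera coordinates R X + t. Camera axes: x right, y down, z forward; pixel columns grow to the right and rows downward; lengths in m; the calibration is good to about 2 mm. A picture is of the moment at which its call begins: read the wrist's pose just before it. camera_params takes no time and is no camera call; for the wrist camera it gives the pose at the moment of the call.
- r.finish_job(): hands the job in, once; it reports no verdict.
The state is a dict: "time_s": time; "joint_positions": joint angles; "joint_vel": joint speeds; "joint_efforts": joint torques, N m; "eef_pos": TCP position; "tcp_rot": TCP orientation; "wrist_force": force on the tool from outside, world axes, zero at the start; "torque": the same for the moment, N m; "gripper_width": finger opening in m.
Only numpy, scipy, OpenCV 4.12 (cv2) and the standard library are available. Lean on these libraries where they do the work, as an engineer would, in place of code of your own. Each camera call takes 0.05 s, during which the arm holds its last target.

### The job

Lower the carved printing block, carved face up, into the jig's pocket so that it sits flat and square on the pocket floor, and let go of it; do not drop it in. Then pick up the loupe and hold it level with its lens over the middle of the seated block and at the height of the orange pointer on the jig's post. Finish while still holding it there, still, in the gripper; do not touch the jig or the block with the loupe, do not shift the pointer, and leave the other things on the table where they are.

Things in the scene. Friction and masses are not known exactly. Their poses are not given: they have to be found in the camera images.
- block_center (a point): centre of the loose printing block: pale wood, 64 mm (its x) by 46 mm (its y) by 36 mm high, about 75 g, its top face inked dark blue-green with a cream carved leaf pattern. It starts flat on the table, carved face (+z) up. The point is half-way up, 18 mm above its underside. Either way round in the pocket is right.
- block: the same printing block; origin at the centre of its underside, axes as above
- pocket (a point): centre of the pocket floor of the jig; z up, x along the pocket's long side, pointing to the post. The pocket is 68 mm (x) by 50 mm (y), so 2 mm free on each side of the block; its floor is 8 mm above the table, its dark wooden walls are 6 mm thick and stand 10 mm above the floor, so the seated block stands 26 mm proud of them and its centre is 18 mm above this point.
- jig: fixed jig: mint-green board 190 by 100 by 8 mm carrying the pocket, origin on the table under the pocket's centre, same axes as the pocket. A steel post 10 mm thick (foot 32 mm wide) stands 115 mm from the pocket's centre along +x and reaches 208 mm above the table.
- mark (a point): tip of the orange pointer that is clamped on the jig's post at the focal height (100 to 190 mm above the table, differs each time): a 20 mm collar on the post and a flat finger 5 mm thick, 6 mm wide, reaching from it 43 mm towards the pocket. The point lies at the finger's tip, mid-thickness, 72 mm from the pocket's centre along +x. It holds by friction (about 6 N) and must stay where it is.
- lens (a point): centre of the loupe's lens, half-way through its rim: a clear lens in a black round rim 60 mm across and 12 mm thick, level when its z is vertical. The handle points along -x.
- loupe_grip (a point): place to grip on the loupe's red handle, half-way up it: 70 mm from the lens centre along the loupe's -x and 3 mm above the lens centre. The handle is 108 mm long (from 29 to 137 mm from the lens centre along -x), 16 mm wide (y) and 18 mm high, its underside flush with the rim's underside. At the start the loupe lies level on its rest, this point about 39 mm above the table.
- loupe: the loupe, loose, about 120 g, 167 mm long; origin under the lens centre, level with the rim's underside, 6 mm under lens; centre of mass about 55 mm from the lens centre along the handle
- rest: fixed rest for the loupe: dark wooden base 185 by 60 by 6 mm with two cork blocks up to 30 mm above the table, under the lens and under the handle's end; between them 80 mm of the handle are free beneath and at the sides. Origin on the table under the base's centre; x as the loupe's x at the start.
- stamp_center (a point): bystander: small dark wooden hand stamp, round, 38 mm across, 48 mm high; centre
- tin_center (a point): bystander: round ink tin with yellow lid, 54 mm across, 23 mm high; centre
- eraser_center (a point): bystander: white eraser in a blue sleeve, 45 by 22 by 13 mm; centre
- tape_center (a point): bystander: roll of tape, 70 mm across, 18 mm high; centre
- bottle_center (a point): bystander: white pump bottle, 64 mm across, 180 mm high; point 70 mm up
- pencils_center (a point): bystander: blue cup of pencils, 72 mm across, 150 mm high; point 45 mm up
Mind the look-alikes: they are no part of the job. Of the things like the block, leave any that is pink or purple; of the rest the larger one is meant.

How it is judged:
By the outcome, as a careful person would: the job done as asked, in the order asked, and still so for the second after the job is handed in, while the arm keeps its last pose, push and grip.
It also fails if it takes over 70 s, if anything falls off the work surface, if the arm or the gripper's body presses on something with over 40 N, if the wrist force passes 120 N, or if a joint passes its speed limit or range.

## Working session

There is one attempt and no reset: what is moved stays moved. The work goes in short steps, Python scripts to look and compute and a tool call to move; the robot and the scene stay as the last step left them, time stands still between calls to the robot, and variables do not carry over. Pictures are saved under pics/ and viewed, and the job is handed in when it is done.

Besides the shell and the picture viewer there is one more tool, called after ">>>" as a command line: name --pt "numbers of a row" for each row, then --argument value for the rest. carry_out: Moves the arm, as the interface text tells. Its arguments: {"type":"object","properties":{"steps":{"type":"array"},"force":{"type":"number"}},"required":["steps"]}

```bash
mkdir -p pics; ls; python3 - <<'E'
from bench import status, viewer, r
import cv2
for n in ["scene","side","wrist"]:
    p=viewer.camera_params(n); print(n,p)
    cv2.imwrite(f"pics/{n}0.png",viewer.get_image(n))
s=status.sense(); print(s)
E
```

```text
pics
scene {'K': array([[494.53974636,   0.        , 261.32446457],
       [  0.        , 494.53974636, 195.67909052],
       [  0.        ,   0.        ,   1.        ]]), 'R': array([[-0.57825758,  0.81573137, -0.01415998],
       [ 0.65051195,  0.45052262, -0.61144384],
       [-0.49239453, -0.36278327, -0.79116112]]), 't': array([ 0.29851215, -0.30418527,  2.1628071 ])}
side {'K': array([[384.51460097,   0.        , 255.88010899],
       [  0.        , 384.51460097, 192.83058485],
       [  0.        ,   0.        ,   1.        ]]), 'R': array([[ 0.98214259, -0.18739368,  0.01671926],
       [-0.07337228, -0.46334236, -0.88313666],
       [ 0.17324097,  0.8661394 , -0.46881777]]), 't': array([-0.55839539,  0.1355136 ,  1.00401389])}
wrist {'K': array([[281.05260618,   0.        , 257.3518064 ],
       [  0.        , 281.05260618, 189.65022287],
       [  0.        ,   0.        ,   1.        ]]), 'R': array([[ 9.99998560e-01, -1.45549438e-04, -1.69079226e-03],
       [ 4.07844689e-04, -9.46503531e-01,  3.22693197e-01],
       [-1.64730865e-03, -3.22693422e-01, -9.46502109e-01]]), 
[... 168 characters left out ...]
    7.98423173e+01, -8.62363455e+00]), 'joint_vel': array([ 0.02292537, -0.19524164, -0.26135226,  0.07352796, -0.02844493,
       -0.02232554]), 'joint_efforts': array([ 5.23460058e-04, -3.83512866e+01, -2.92037880e+01, -1.78299792e-04,
        6.64118095e-03, -5.65601522e-05]), 'eef_pos': array([5.74715875e-01, 5.10738193e-05, 4.03751579e-01]), 'tcp_rot': array([[ 9.99998339e-01,  4.09329054e-05, -1.82193094e-03],
       [ 4.14499732e-05, -9.99999959e-01,  2.83765229e-04],
       [-1.82191925e-03, -2.83840277e-04, -9.99998300e-01]]), 'wrist_force': array([ 0.41506687,  0.49001743, -0.21462646]), 'torque': array([ 0.01090359,  0.00199384, -0.0085121 ]), 'gripper_width': 0.08541184834441931}
```

View pics/scene0.png

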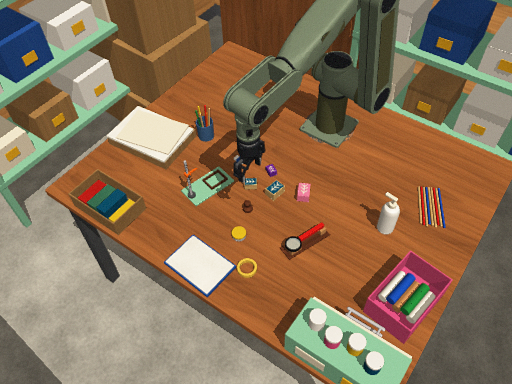

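View pics/side0.png

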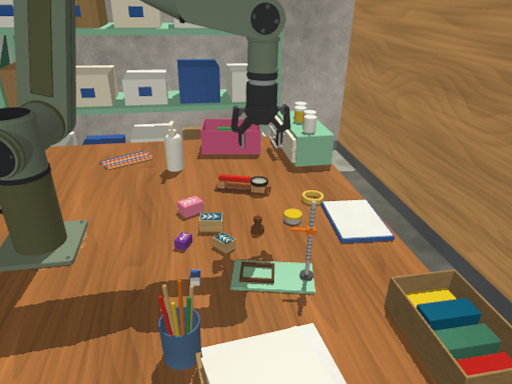

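View pics/wrist0.png

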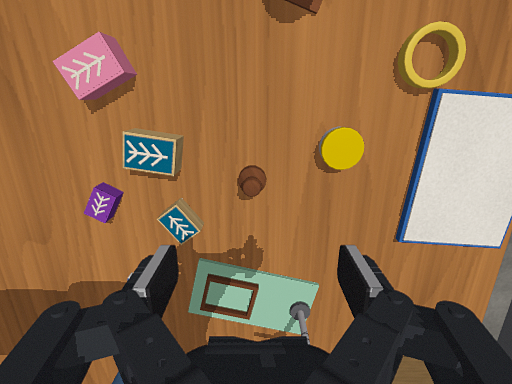

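```bash
cat > h.py <<'E'
import numpy as np, cv2
from bench import status, viewer, r
def ray(p,uv):
    c=-p["R"].T@p["t"]; d=p["R"].T@np.linalg.inv(p["K"])@np.array([uv[0],uv[1],1.]); return c,d
def onz(p,uv,z):
    c,d=ray(p,uv); return c+d*(z-c[2])/d[2]
def proj(p,X):
    q=p["K"]@(p["R"]@np.asarray(X,float)+p["t"]); return q[:2]/q[2]
def crop(img,x0,y0,x1,y1,f,name):
    cv2.imwrite(name,cv2.resize(img[y0:y1,x0:x1],None,fx=f,fy=f,interpolation=cv2.INTER_CUBIC))
E
python3 - <<'E'
from h import *
w=cv2.imread("pics/wrist0.png"); crop(w,80,100,340,350,3,"pics/w0c.png")
w=cv2.imread("pics/scene0.png"); crop(w,150,140,350,290,4,"pics/s0c.png")
w=cv2.imread("pics/side0.png"); crop(w,170,160,340,300,4,"pics/d0c.png")
E
```

```text
(no output)
```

View pics/w0c.png

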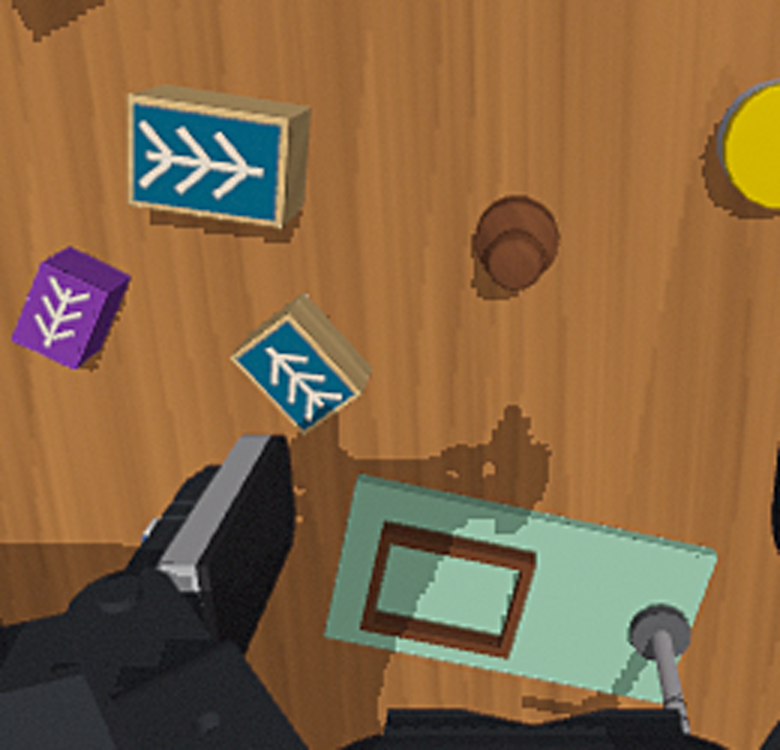

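View pics/s0c.png

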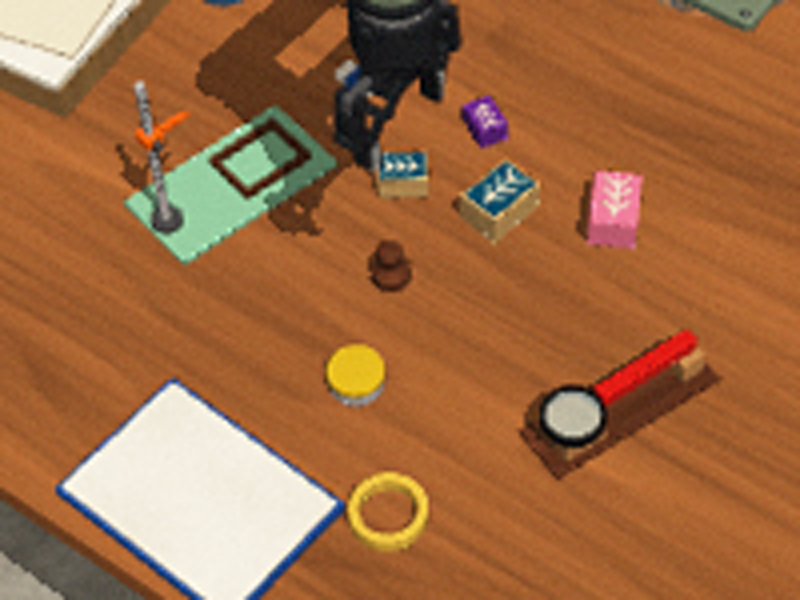

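View pics/d0c.png

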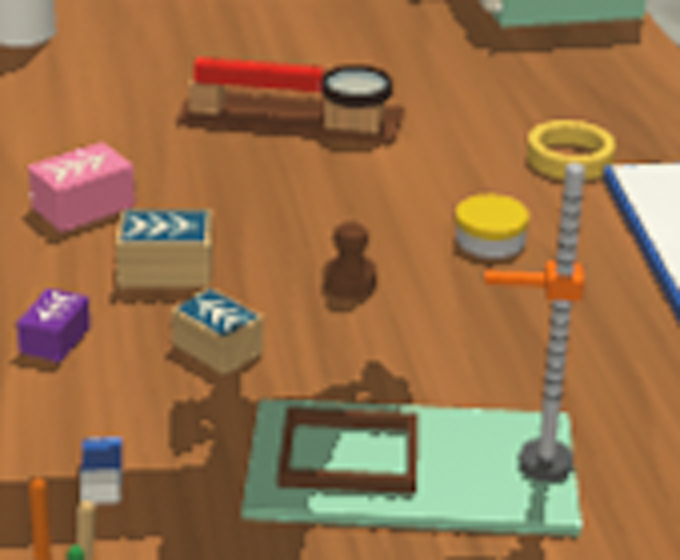

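```bash
python3 - <<'E'
from h import *
p=viewer.camera_params("wrist")
def S(l,f,x0,y0): return [((a+.5)/f-.5+x0,(b+.5)/f-.5+y0) for a,b in l]
def rep(n,l,z):
    P=np.array([onz(p,q,z) for q in l]); print(n,(P*1000).round(1)[:,:2].tolist(),"c",(P.mean(0)*1000).round(1))
    print("  edges",[(round(np.linalg.norm(P[(i+1)%4]-P[i])*1e3,1),round(np.degrees(np.arctan2(*(P[(i+1)%4]-P[i])[[1,0]])),1)) for i in range(4)])
    return P
rep("block",S([(128,93),(290,112),(283,228),(128,203)],3,80,100),.036)
rep("board",S([(360,475),(716,550),(660,703),(326,636)],3,80,100),.008)
rep("walls",S([(386,522),(536,553),(508,657),(361,628)],3,80,100),.018)
p=viewer.camera_params("side")
rep("board side",S([(258,400),(570,412),(580,532),(243,516)],4,170,160),.008)
rep("block side",S([(120,212),(210,210),(212,242),(117,238)],4,170,160),.036)
l=[onz(p,q,.042) for q in S([(357,86)],4,170,160)]; print("lens side",l)
l=[onz(p,q,.048) for q in S([(196,70)],4,170,160)]; print("handle end side",l)
p=viewer.camera_params("scene")
print("lens scene",[onz(p,q,.042) for q in S([(573,415)],4,150,140)],[onz(p,q,.048) for q in S([(688,338)],4,150,140)])
E
```

```text
block [[415.0, 41.4], [478.1, 34.0], [470.7, -13.8], [408.1, -3.1]] c [443.   14.6  36. ]
  edges [(np.float64(63.5), np.float64(-6.7)), (np.float64(48.3), np.float64(-98.8)), (np.float64(63.6), np.float64(170.4)), (np.float64(45.1), np.float64(81.2))]
board [[488.2, -149.6], [668.5, -193.9], [644.6, -294.8], [463.3, -249.1]] c [ 566.2 -221.9    8. ]
  edges [(np.float64(185.7), np.float64(-13.8)), (np.float64(103.7), np.float64(-103.3)), (np.float64(187.0), np.float64(165.8)), (np.float64(102.5), np.float64(76.0))]
walls [[501.6, -170.0], [575.9, -188.2], [561.2, -253.6], [485.0, -234.8]] c [ 530.9 -211.6   18. ]
  edges [(np.float64(76.4), np.float64(-13.8)), (np.float64(67.0), np.float64(-102.7)), (np.float64(78.5), np.float64(166.2)), (np.float64(66.9), np.float64(75.6))]
board side [[484.1, -155.4], [671.1, -198.9], [643.3, -301.2], [461.5, -257.0]] c [ 565.  -228.1    8. ]
  edges [(np.float64(192.0), np.float64(-13.1)), (np.float64(106.0), np.float64(-105.2)), (np.float64(187.1), np.float64(166.3)), (np.float64(104.1), np.float64(77.5))]
block side [[412.5, 37.3], [475.7, 29.9], [472.3, -13.0], [408.4, 2.7]] c [442.3  14.2  36. ]
  edges [(np.float64(63.6), np.float64(-6.7)), (np.float64(43.0), np.float64(-94.5)), (np.float64(65.8), np.float64(166.2)), (np.float64(34.9), np.float64(83.2))]
lens side [array([0.61559865, 0.19787372, 0.042     ])]
handle end side [array([0.48741402, 0.23576561, 0.048     ])]
lens scene [array([0.62005741, 0.21101988, 0.042     ])] [array([0.49537407, 0.25345858, 0.048     ])]
```

>>> carry_out --pt "0 40 0 0 0 0 85" --pt "0 80 0 0 0 0 85" --pt "0 120 0 0 0 0 85" --pt "0 160 0 0 0 0 85" --pt "0 180 0 0 0 0 85" --pt "0 180 0 0 0 0 85" --pt "0 180 0 0 0 0 85"

```text
time_s: 0.85
eef_pos: [0.5748, -0.1801, 0.4041]
tcp_rot: [[1.0, -0.001, -0.001], [-0.001, -1.0, 0.001], [-0.001, -0.001, -1.0]]
wrist_force: [0.0, 0.2, 0.4]
gripper_width: 0.0851
```

```bash
python3 - <<'E'
from h import *
import json
p=viewer.camera_params("wrist"); s=status.sense()
w=viewer.get_image("wrist"); cv2.imwrite("pics/w1.png",w)
print(s["time_s"],s["eef_pos"],abs(s["joint_vel"]).max())
np.savez("w1.npz",**p)
d=viewer.get_image("side");cv2.imwrite("pics/d1.png",d);crop(d,210,180,340,310,6,"pics/d1c.png")
E
```

```text
0.85 [ 0.57480716 -0.18014439  0.40410405] 1.7264111062110887
```

View pics/w1.png

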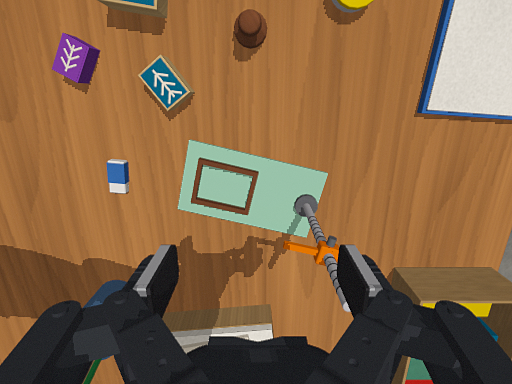

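View pics/d1c.png

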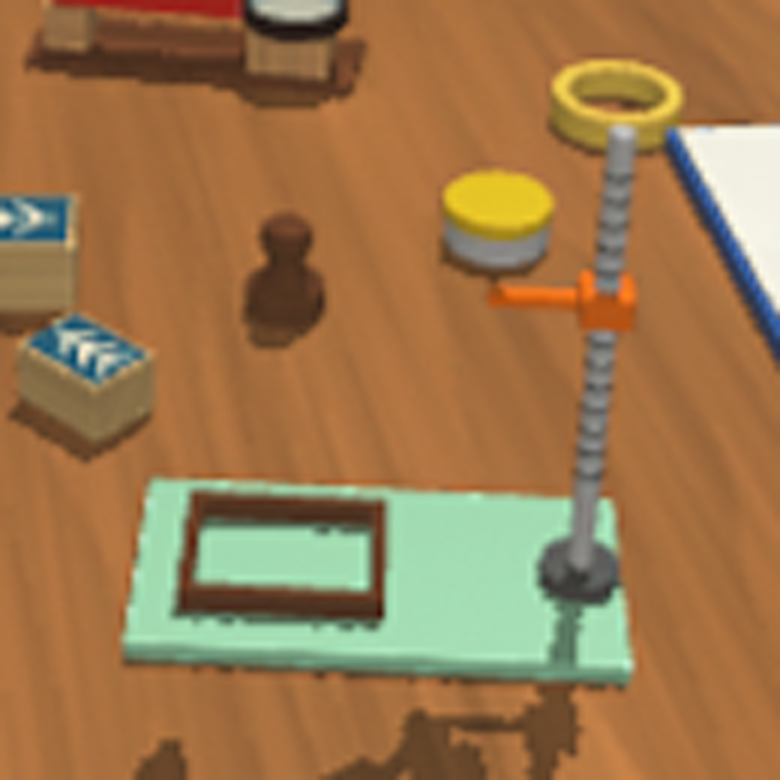

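```bash
python3 - <<'E'
from h import *
crop(cv2.imread("pics/w1.png"),170,130,340,270,4.5,"pics/w1c.png")
E
```

```text
(no output)
```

View pics/w1c.png

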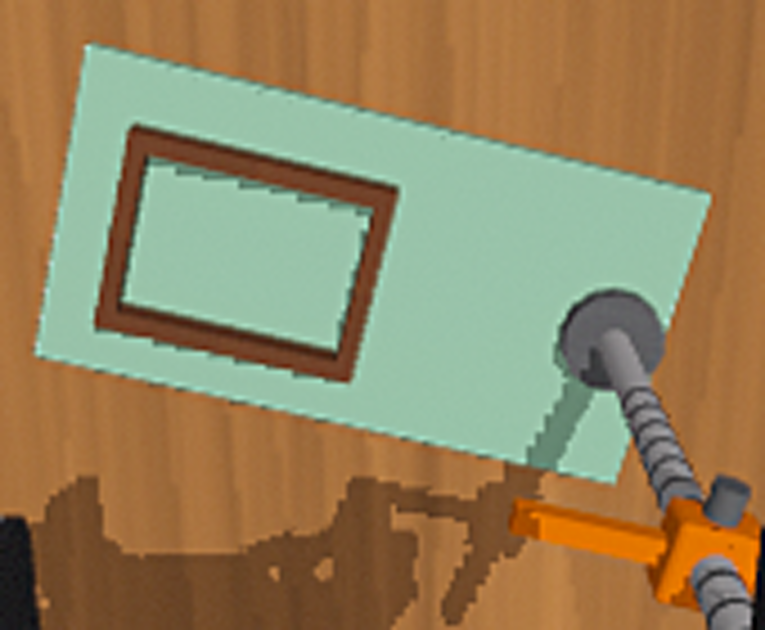

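```bash
cat > fit.py <<'E'
from h import *
from scipy.optimize import least_squares
def S(l,f,x0,y0): return [((a+.5)/f-.5+x0,(b+.5)/f-.5+y0) for a,b in l]
pw=dict(np.load("w1.npz")); ps=viewer.camera_params("side"); pc=viewer.camera_params("scene")
W=S([(133,126),(399,188),(350,382),(95,328)],4.5,170,130)
B=S([(88,44),(711,194),(615,483),(37,354)],4.5,170,130)
WS=S([(194,494),(385,502),(382,620),(177,614)],6,210,180)
sg=np.array([(-1,1),(1,1),(1,-1),(-1,-1)])
def T(x,P):
    c,s=np.cos(x[2]),np.sin(x[2]); return np.c_[x[0]+c*P[:,0]-s*P[:,1],x[1]+s*P[:,0]+c*P[:,1],P[:,2]]
wp=np.c_[sg*[.04,.031],[.018]*4]
def f(x,side=False,board=True):
    o=[]
    for P,uv in zip(T(x,wp),W): o.append(proj(pw,P)-uv)
    if board:
        bp=np.c_[sg*[.095,.05]+[x[3],0],[.008]*4]
        for P,uv in zip(T(x,bp),B): o.append(proj(pw,P)-uv)
    return np.concatenate(o)
def g(x): return np.concatenate([proj(ps,P)-uv for P,uv in zip(T(x,wp),WS)])
if __name__=="__main__":
    a=least_squares(f,[.53,-.21,-.24,.04]); print("wrist",a.x,np.degrees(a.x[2]),a.fun.round(1))
    b=least_squares(g,[.53,-.21,-.24]); print("side",b.x,np.degrees(b.x[2]),b.fun.round(1))
    tw=S([(515,518)],4.5,170,130)[0]; ts=S([(491,296)],6,210,180)[0]
    for n,x in (("w",a.x),("s",b.x)):
        for m,p,uv in (("w",pw,tw),("s",ps,ts)):
            h=least_squares(lambda h:proj(p,T(x,np.array([[.072,0,h[0]]]))[0])-uv,[.14]); print(n,m,h.x,h.fun)
    # free triangulation
    q=least_squares(lambda X:np.r_[proj(pw,X)-tw,proj(ps,X)-ts],[.6,-.23,.14]); print(q.x,q.fun)
    print(T(a.x,np.array([[.072,0,0]])))
E
python3 fit.py
```

```text
wrist [ 0.53044091 -0.21470146 -0.24062374  0.03691507] -13.786724613442301 [-0.9  0.3  0.5  0.8  0.6  0.1 -0.3 -0.8 -0.6 -0.4  1.  -0.1  0.5  0.2
 -0.7  0.2]
side [ 0.52816205 -0.22374777 -0.23895009] -13.69083148478026 [-1.   1.2  0.6  1.4  0.8 -0.9 -0.5 -1.5]
w w [0.13882238] [ 0.39551247 -0.07077407]
w s [0.1356454] [-0.4550536  -0.03226032]
s w [0.12443251] [-3.4244393   0.52382371]
s s [0.14163286] [-0.19617123 -0.01398141]
[ 0.60035774 -0.23334685  0.13641168] [ 0.10976658  0.02556588 -0.25717922  0.04428034]
[[ 0.60036656 -0.23185967  0.        ]]
```

>>> carry_out --pt "-17 -25 0 0 0 -8 85" --pt "-34 -50 0 0 0 -16 85" --pt "-51 -75 0 0 0 -24 85" --pt "-68 -100 0 0 0 -32 85" --pt "-85 -125 0 0 0 -40 85" --pt "-102 -150 0 0 0 -48 85" --pt "-119 -175 0 0 0 -56 85" --pt "-132 -195 0 0 0 -64 85"

```text
time_s: 1.75
eef_pos: [0.4415, 0.0174, 0.4047]
tcp_rot: [[0.431, 0.903, -0.0], [0.902, -0.431, 0.001], [0.0, -0.0, -1.0]]
wrist_force: [-0.7, 0.9, -0.4]
gripper_width: 0.0848
```

>>> carry_out --pt "0 0 20 0 0 -8 85" --pt "0 0 40 0 0 -16 85" --pt "0 0 60 0 0 -18 85" --pt "0 0 60 0 0 -18 85" --pt "0 0 60 0 0 -18 85"

```text
time_s: 2.25
eef_pos: [0.4428, 0.0158, 0.3449]
tcp_rot: [[0.139, 0.99, -0.0], [0.99, -0.139, 0.0], [0.0, -0.0, -1.0]]
wrist_force: [0.0, 0.1, 1.5]
gripper_width: 0.0851
```

```bash
python3 - <<'E'
from h import *
p=viewer.camera_params("wrist"); s=status.sense()
w=viewer.get_image("wrist"); cv2.imwrite("pics/w2.png",w)
print(s["time_s"],s["eef_pos"],s["tcp_rot"],abs(s["joint_vel"]).max())
np.savez("w2.npz",**p)
E
```

```text
2.25 [0.44278896 0.01577722 0.34486902] [[ 1.38574205e-01  9.90351950e-01 -4.52210403e-04]
 [ 9.90352042e-01 -1.38574118e-01  2.18209507e-04]
 [ 1.53439553e-04 -4.78085705e-04 -9.99999874e-01]] 1.9156565165569175
```

View pics/w2.png

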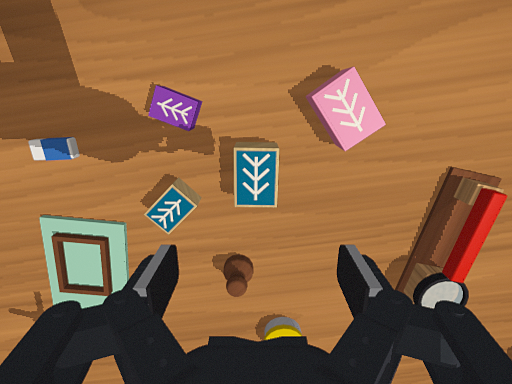

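```bash
python3 - <<'E'
from h import *
p=dict(np.load("w2.npz"))
w=cv2.imread("pics/w2.png"); crop(w,140,130,300,310,4,"pics/w2c.png")
for n,uv,z in [("stamp base",(237,270),.02),("smallblk nearest top",(196,190),.025),("rightmost low",(198,192),0.0),("lens",(441,294),.042),("purple",(200,110),0.02)]: print(n,onz(p,uv,z).round(4))
E
```

```text
stamp base [ 0.5591 -0.0262  0.02  ]
smallblk nearest top [ 0.4492 -0.0529  0.025 ]
rightmost low [ 0.4597 -0.058   0.    ]
lens [0.6097 0.2086 0.042 ]
purple [ 0.3679 -0.0326  0.02  ]
```

View pics/w2c.png

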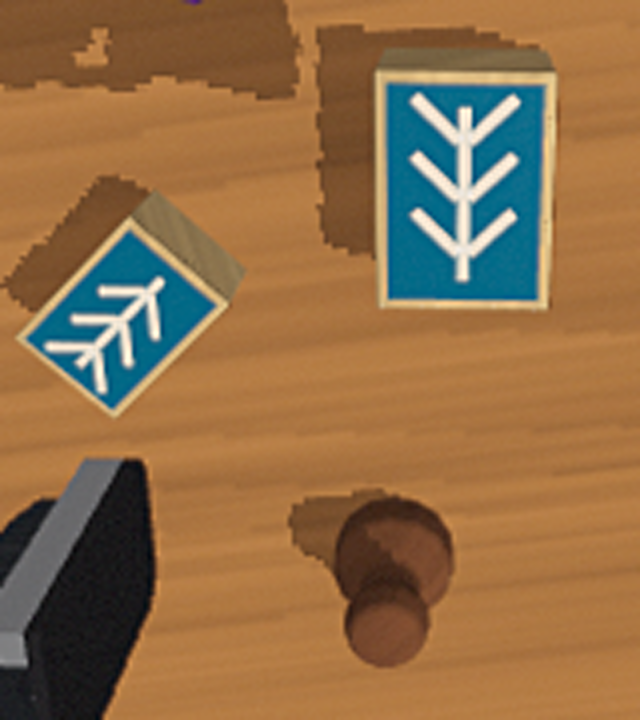

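```bash
python3 - <<'E'
from fit import *
p=dict(np.load("w2.npz"))
uv=S([(376,72),(556,72),(548,310),(379,307)],4,140,130)
# image down=+x, right=+y? order: far(-x)/left...
P=np.array([onz(p,q,.036) for q in uv]); print((P*1e3).round(1))
print([round(np.linalg.norm(P[(i+1)%4]-P[i])*1e3,1) for i in range(4)])
order=np.array([(-1,-1),(-1,1),(1,1),(1,-1)])
bp=np.c_[order*[.032,.023],[.036]*4]
a=least_squares(lambda x:np.concatenate([proj(p,Q)-u for Q,u in zip(T(x,bp),uv)]),[.443,.015,-.14]); print(a.x,np.degrees(a.x[2]),a.fun.round(2))
s=status.sense(); R=s["tcp_rot"]; c=a.x[:2]; print("shift tool",R.T@(np.array([c[0],c[1],.030+.155])-s["eef_pos"])*1e3, "tool yaw",np.degrees(np.arctan2(R[1,0],R[0,0])))
E
```

```text
[[407.4  -3.6  36. ]
 [413.6  40.6  36. ]
 [476.7  31.2  36. ]
 [469.6 -13.3  36. ]]
[np.float64(44.7), np.float64(63.8), np.float64(45.0), np.float64(62.9)]
[ 0.44190832  0.01370692 -0.14988183] -8.587596363803526 [-0.71 -0.52  0.64 -0.02  0.49  0.19 -0.42  0.51]
shift tool [ -1.97863653  -1.2879459  160.6125456 ] tool yaw 82.02291234808163
```

>>> carry_out --pt "-2 -1.3 30 0 0 0.6 66" --pt "-2 -1.3 60 0 0 0.6 66" --pt "-2 -1.3 90 0 0 0.6 66" --pt "-2 -1.3 115 0 0 0.6 66" --pt "-2 -1.3 135 0 0 0.6 66" --pt "-2 -1.3 150 0 0 0.6 66" --pt "-2 -1.3 158 0 0 0.6 66" --pt "-2 -1.3 158 0 0 0.6 66"

```text
time_s: 3.1
eef_pos: [0.4417, 0.0132, 0.1867]
tcp_rot: [[0.15, 0.989, -0.0], [0.989, -0.15, 0.0], [0.0, -0.0, -1.0]]
wrist_force: [0.7, -0.3, -0.2]
gripper_width: 0.066
```

```bash
python3 - <<'E'
from h import *
w=viewer.get_image("wrist"); cv2.imwrite("pics/w3.png",w)
d=viewer.get_image("side");crop(d,170,160,300,260,6,"pics/d3.png")
E
```

```text
(no output)
```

View pics/w3.png

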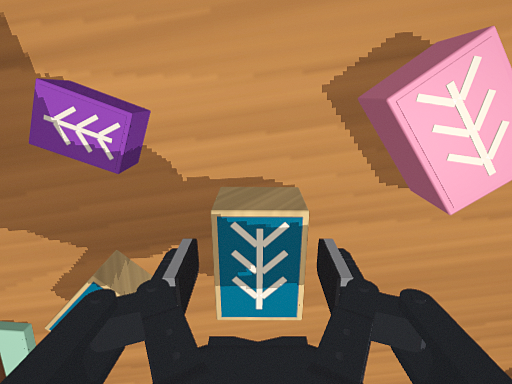

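View pics/d3.png

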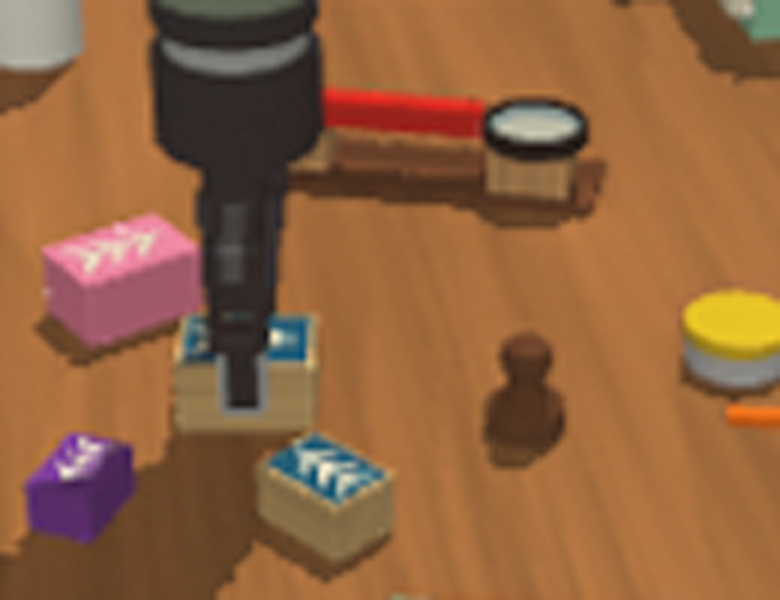

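>>> carry_out --pt "0 0 0 0 0 0 55" --pt "0 0 0 0 0 0 40" --pt "0 0 0 0 0 0 35" --pt "0 0 0 0 0 0 35" --pt "0 0 0 0 0 0 35" --pt "0 0 0 0 0 0 35" --force 35

```text
time_s: 3.8
eef_pos: [0.4423, 0.0131, 0.1879]
tcp_rot: [[0.149, 0.989, 0.003], [0.989, -0.149, -0.0], [-0.0, 0.003, -1.0]]
wrist_force: [-0.7, -0.8, 6.2]
gripper_width: 0.0453
```

```bash
python3 - <<'E'
from h import *
p=viewer.camera_params("wrist");w=viewer.get_image("wrist"); cv2.imwrite("pics/w4.png",w); np.savez("w4.npz",**p)
crop(w,170,170,350,340,4,"pics/w4c.png")
s=status.sense();print(s["eef_pos"],s["tcp_rot"],s["wrist_force"],s["gripper_width"])
E
```

```text
[0.44226499 0.01306787 0.18788231] [[ 1.49540512e-01  9.88752506e-01  2.47328667e-03]
 [ 9.88755598e-01 -1.49539938e-01 -4.16533202e-04]
 [-4.19931128e-05  2.50776463e-03 -9.99996855e-01]] [-0.61851891 -0.32269122  6.08232538] 0.045246070564792025
```

View pics/w4c.png

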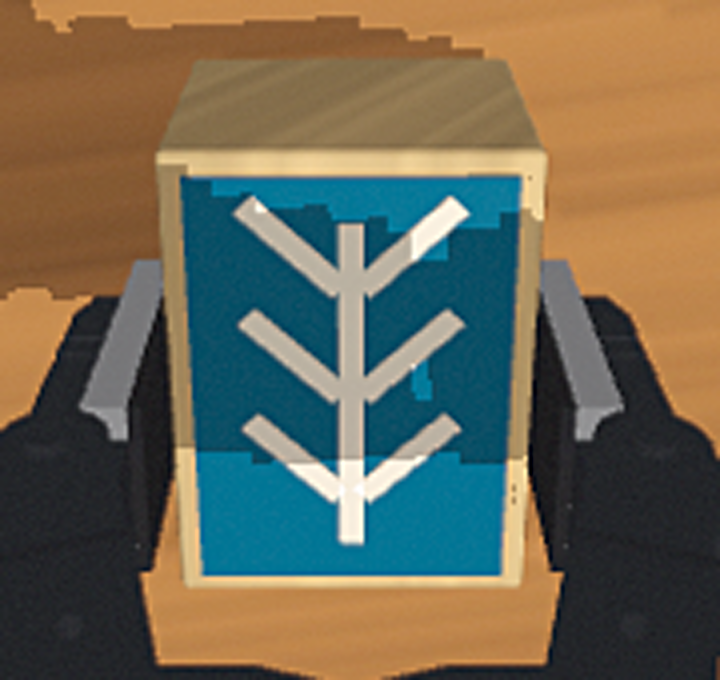

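```bash
python3 - <<'E'
from fit import *
p=dict(np.load("w4.npz"))
uv=S([(156,152),(547,154),(521,587),(184,586)],4,170,170)
order=np.array([(-1,-1),(-1,1),(1,1),(1,-1)])
bp=np.c_[order*[.032,.023],[.036]*4]
a=least_squares(lambda x:np.concatenate([proj(p,Q)-u for Q,u in zip(T(x,bp),uv)]),[.443,.015,-.14]); print(a.x,np.degrees(a.x[2]),a.fun.round(2))
a=least_squares(lambda x:np.concatenate([proj(p,Q+[0,0,x[3]])-u for Q,u in zip(T(x,bp),uv)]),[.443,.015,-.14,0]); print(a.x,np.degrees(a.x[2]),a.fun.round(2))
s=status.sense(); R=s["tcp_rot"]
print("block in tool",R.T@(np.r_[a.x[:2],0]-s["eef_pos"])*1e3,"tool yaw",np.degrees(np.arctan2(R[1,0],R[0,0])))
E
```

```text
[ 0.44140852  0.01270383 -0.14995864] -8.591997376732474 [-0.73 -0.52  0.96 -1.04  0.59  1.04 -0.86  1.3 ]
[ 0.44268431  0.01251294 -0.149958   -0.00218169] -8.591960697568338 [ 0.21  0.23  0.03 -0.29 -0.11 -0.1  -0.17  0.16]
block in tool [-4.78097733e-01  2.64209897e-02  1.87882988e+02] tool yaw 81.39970048821091
```

>>> carry_out --pt "0 0 -15 0 0 0 35" --pt "0 0 -45 0 0 0 35" --pt "0 0 -80 0 0 0 35" --pt "-25 15 -100 0 0 0.6 35" --pt "-60 34 -100 0 0 1.5 35" --pt "-95 54 -100 0 0 2.5 35" --pt "-130 74 -100 0 0 3.5 35" --pt "-165 94 -100 0 0 4.5 35"

```text
time_s: 4.65
eef_pos: [0.5098, -0.1654, 0.2866]
tcp_rot: [[0.227, 0.974, -0.0], [0.974, -0.227, 0.0], [0.0, -0.0, -1.0]]
wrist_force: [0.8, -0.1, -0.5]
gripper_width: 0.0455
```

```bash
python3 - <<'E'
from h import *
s=status.sense();R=s["tcp_rot"];print(s["eef_pos"],s["gripper_width"],s["wrist_force"])
print(R.T@(np.array([.5304,-.2147,.250])-s["eef_pos"])*1e3, np.degrees(np.arctan2(R[1,0],R[0,0])))
E
```

```text
[ 0.50980359 -0.16539879  0.28661015] 0.04551126652447575 [ 0.78422958 -0.0868204  -0.47902891]
[-43.33270269  31.27650782  36.59483013] 76.85378418473209
```

>>> carry_out --pt "-22 16 0 0 0 0.3 35" --pt "-43 31 10 0 0 0.6 35" --pt "-43 31 25 0 0 0.6 35" --pt "-43 31 36 0 0 0.6 35" --pt "-43 31 36 0 0 0.6 35" --pt "-43 31 36 0 0 0.6 35"

```text
time_s: 5.25
eef_pos: [0.5295, -0.2117, 0.2499]
tcp_rot: [[0.236, 0.972, -0.002], [0.972, -0.236, 0.001], [0.001, -0.002, -1.0]]
wrist_force: [-0.2, 1.0, -0.2]
gripper_width: 0.045
```

```bash
python3 - <<'E'
from h import *
p=viewer.camera_params("wrist");s=status.sense();w=viewer.get_image("wrist"); cv2.imwrite("pics/w5.png",w); np.savez("w5.npz",**p)
R=s["tcp_rot"];print(s["eef_pos"],s["gripper_width"],s["wrist_force"],abs(s["joint_vel"]).max(),np.degrees(np.arctan2(R[1,0],R[0,0])))
d=viewer.get_image("side");crop(d,210,180,340,310,6,"pics/d5.png")
d=viewer.get_image("scene");crop(d,170,140,270,220,8,"pics/s5.png")
E
```

```text
[ 0.52954982 -0.21169552  0.24989208] 0.04504776513338405 [-0.24424174  0.96740205 -0.19694566] 1.373623121819432 76.36441910328465
```

View pics/w5.png

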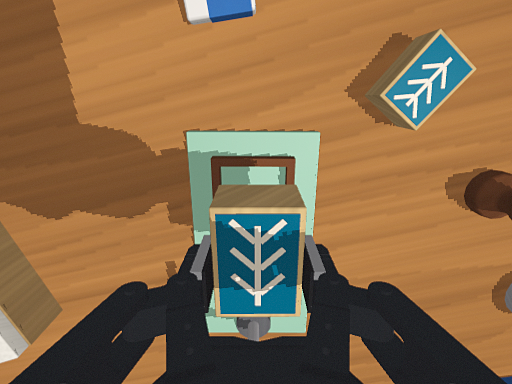

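View pics/d5.png

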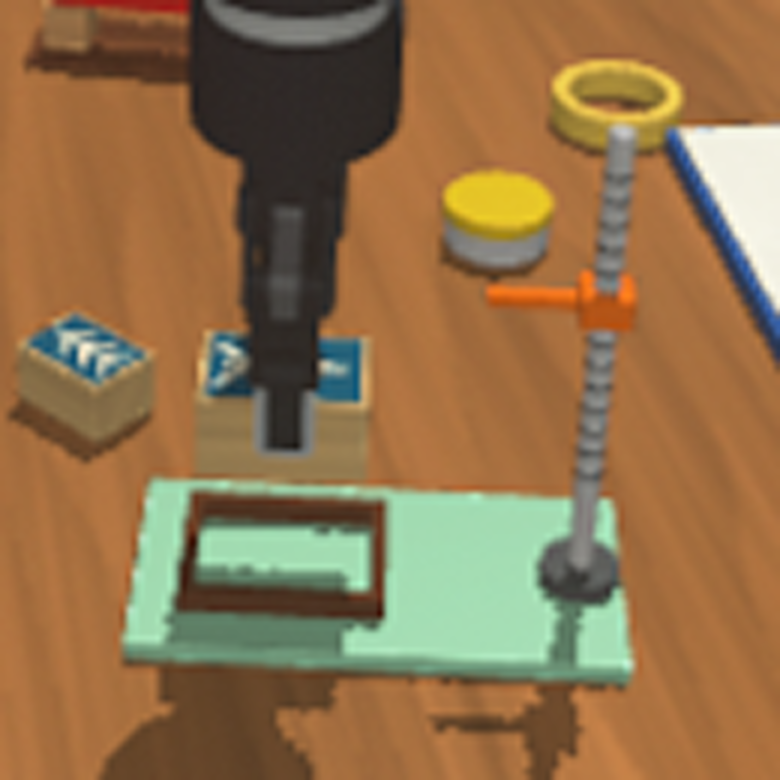

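View pics/s5.png

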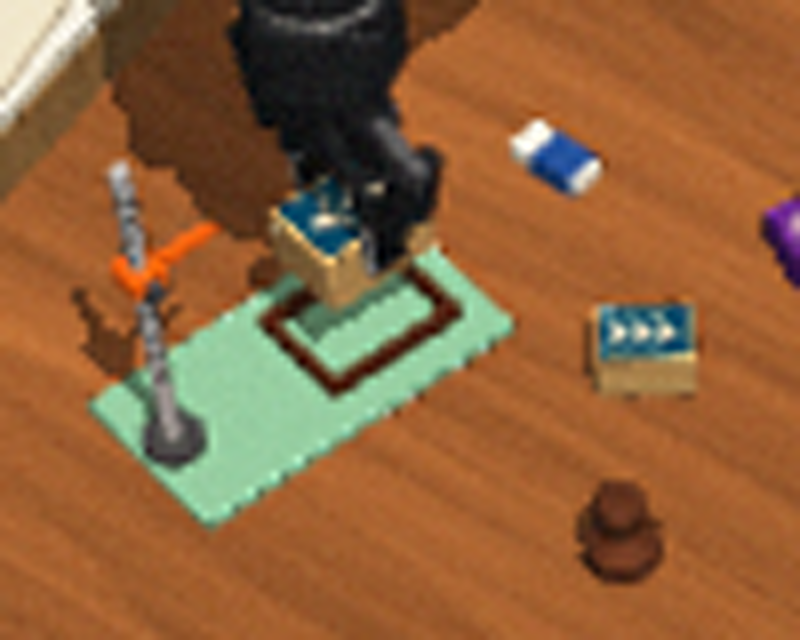

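```bash
python3 - <<'E'
from h import *
crop(cv2.imread("pics/w5.png"),170,120,340,350,3.3,"pics/w5c.png")
crop(cv2.imread("pics/w5.png"),180,120,330,220,5.3,"pics/w5d.png")
E
```

```text
(no output)
```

View pics/w5d.png

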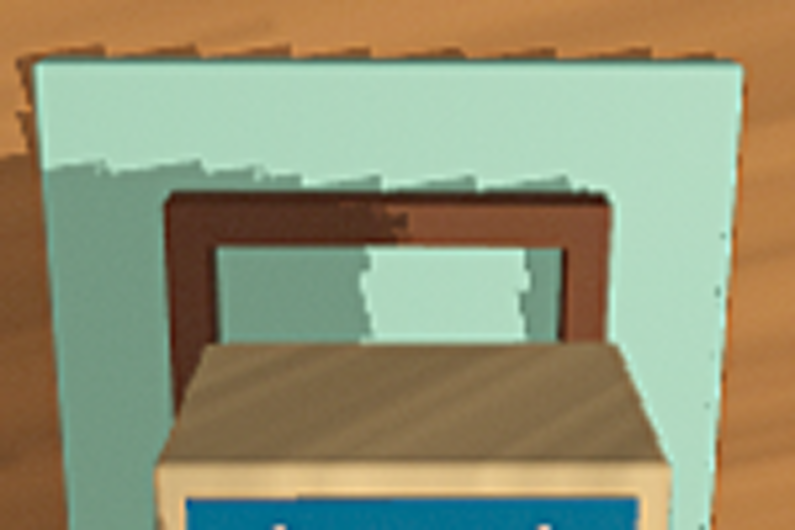

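View pics/w5c.png

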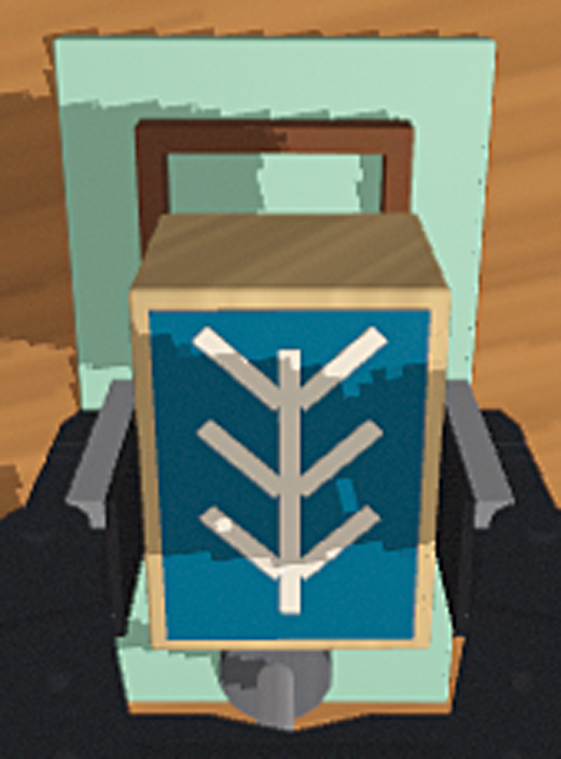

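```bash
cat > rel.py <<'E'
from fit import *
p=dict(np.load("w5.npz"))
b=S([(131,290),(450,291),(431,648),(152,648)],3.3,170,120)
order=np.array([(-1,-1),(-1,1),(1,1),(1,-1)])
bp=np.c_[order*[.032,.023],[.036]*4]
a=least_squares(lambda x:np.concatenate([proj(p,Q+[0,0,x[3]])-u for Q,u in zip(T(x,bp),b)]),[.53,-.212,-.24,.06]); print("block",a.x,np.degrees(a.x[2]),a.fun.round(2))
Bc=S([(35,63),(743,65)],5.3,180,120)+S([(455,702),(130,702)],3.3,170,120)
Wc=S([(165,205),(609,206)],5.3,180,120)
def res(x,dz):
    bd=np.array([[-.058,-.05,.008],[-.058,.05,.008],[.132,.05,.008],[.132,-.05,.008]])
    wd=np.array([[-.04,-.031,.018],[-.04,.031,.018]])
    return np.concatenate([proj(p,Q+[0,0,dz])-u for Q,u in zip(np.r_[T(x,bd),T(x,wd)],Bc+Wc)])
for dz in (0,-.002):
    j=least_squares(lambda x:res(x,dz),[.53,-.2147,-.24]); print("jig",dz,j.x,np.degrees(j.x[2]),j.fun.round(1))
j=least_squares(lambda x:res(x,x[3]),[.53,-.2147,-.24,0]); print("jig",j.x,np.degrees(j.x[2]),j.fun.round(1))
E
python3 rel.py
```

```text
block [ 0.52952762 -0.21189839 -0.23679047  0.05924688] -13.56709435597837 [-0.08  0.22  0.27 -0.23 -0.35 -0.07  0.14  0.07]
jig 0 [ 0.53011747 -0.21457554 -0.22065273] -12.642470417532733 [-0.8  1.3  0.8 -1.5  2.1 -0.3 -3.9  1.2 -0.1  0.9  1.4 -0.8]
jig -0.002 [ 0.53067268 -0.21473213 -0.2206133 ] -12.640211099008136 [-0.1  1.8  0.1 -1.   1.7 -1.5 -3.5 -0.   0.3  1.1  1.  -0.6]
jig [ 0.53069586 -0.21473866 -0.22061168 -0.00208323] -12.640117953403548 [-0.1  1.8  0.1 -1.   1.7 -1.6 -3.5 -0.1  0.4  1.1  1.  -0.6]
```

```bash
cat >> rel.py <<'E'
print("no far")
k=[0,1,2,3,8,9,10,11]
for dz in (0,-.002):
    j=least_squares(lambda x:res(x,dz)[k],[.53,-.2147,-.24]); print("jig",dz,j.x,np.degrees(j.x[2]),j.fun.round(1))
    for yaw in (-13.5,-13.8):
        j=least_squares(lambda x:res([x[0],x[1],np.radians(yaw)],dz)[k],[.53,-.2147]); print("jig",yaw,dz,j.x,j.fun.round(1))
E
python3 rel.py
```

```text
block [ 0.52952762 -0.21189839 -0.23679047  0.05924688] -13.56709435597837 [-0.08  0.22  0.27 -0.23 -0.35 -0.07  0.14  0.07]
jig 0 [ 0.53011747 -0.21457554 -0.22065273] -12.642470417532733 [-0.8  1.3  0.8 -1.5  2.1 -0.3 -3.9  1.2 -0.1  0.9  1.4 -0.8]
jig -0.002 [ 0.53067268 -0.21473213 -0.2206133 ] -12.640211099008136 [-0.1  1.8  0.1 -1.   1.7 -1.5 -3.5 -0.   0.3  1.1  1.  -0.6]
jig [ 0.53069586 -0.21473866 -0.22061168 -0.00208323] -12.640117953403548 [-0.1  1.8  0.1 -1.   1.7 -1.6 -3.5 -0.1  0.4  1.1  1.  -0.6]
no far
jig 0 [ 0.52988081 -0.21574596 -0.24126222] -13.823306929580495 [-0.9 -0.   0.7  0.  -0.6  0.1  0.9  0.1]
jig -13.5 0 [ 0.52994222 -0.21549296] [-1.   0.4  0.6 -0.4 -0.6  0.3  1.  -0.1]
jig -13.8 0 [ 0.52988527 -0.21572773] [-0.9 -0.   0.7 -0.  -0.6  0.1  0.9  0.1]
jig -0.002 [ 0.53018082 -0.21585305 -0.24130982] -13.826034302113614 [-0.3  0.1  0.   0.1 -0.2 -0.1  0.5 -0. ]
jig -13.5 -0.002 [ 0.53024284 -0.21559763] [-0.3  0.4 -0.  -0.3 -0.2  0.2  0.5 -0.3]
jig -13.8 -0.002 [ 0.53018582 -0.21583267] [-0.3  0.1  0.   0.1 -0.2 -0.1  0.5 -0. ]
```

>>> carry_out --pt "-3.2 1.5 0 0 0 0.25 35" --pt "-3.2 1.5 15 0 0 0.25 35" --pt "-3.2 1.5 28 0 0 0.25 35" --pt "-3.2 1.5 37 0 0 0.25 35" --pt "-3.2 1.5 37 0 0 0.25 35" --pt "-3.2 1.5 37 0 0 0.25 35" --pt "-3.2 1.5 37 0 0 0.25 35"

```text
time_s: 6.1
eef_pos: [0.5311, -0.2166, 0.2139]
tcp_rot: [[0.241, 0.97, 0.001], [0.97, -0.241, -0.0], [-0.0, 0.001, -1.0]]
wrist_force: [-0.7, 0.5, -1.1]
gripper_width: 0.0457
```

```bash
python3 - <<'E'
from h import *
p=viewer.camera_params("wrist");s=status.sense();w=viewer.get_image("wrist"); cv2.imwrite("pics/w6.png",w); np.savez("w6.npz",**p)
R=s["tcp_rot"];print(s["eef_pos"],s["gripper_width"],s["wrist_force"],abs(s["joint_vel"]).max(),np.degrees(np.arctan2(R[1,0],R[0,0])))
crop(w,160,110,350,350,3.2,"pics/w6c.png")
d=viewer.get_image("side");crop(d,225,225,325,300,8,"pics/d6.png")
d=viewer.get_image("scene");crop(d,170,140,270,220,8,"pics/s6.png")
E
```

```text
[ 0.53110945 -0.21656259  0.21393736] 0.045700791041530305 [-0.72152065  0.48492998 -1.14758083] 0.5883135554250978 76.04570597290146
```

View pics/w6c.png

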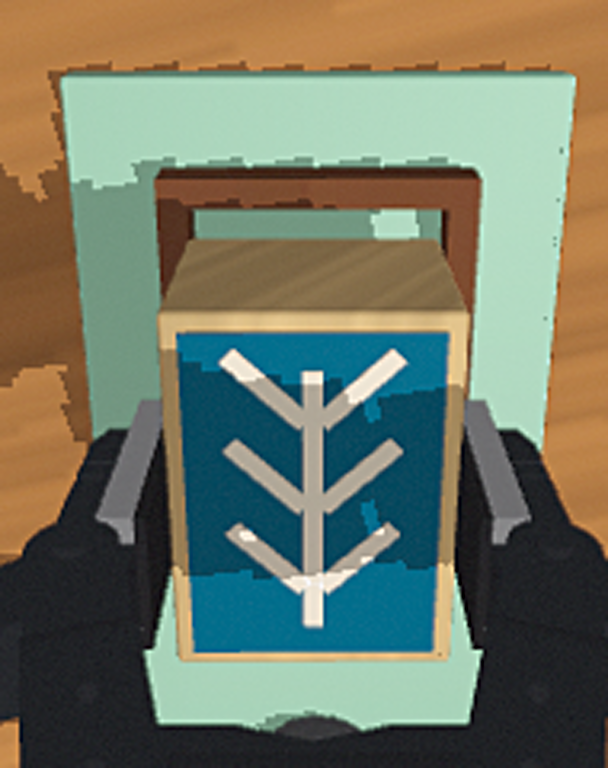

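View pics/d6.png

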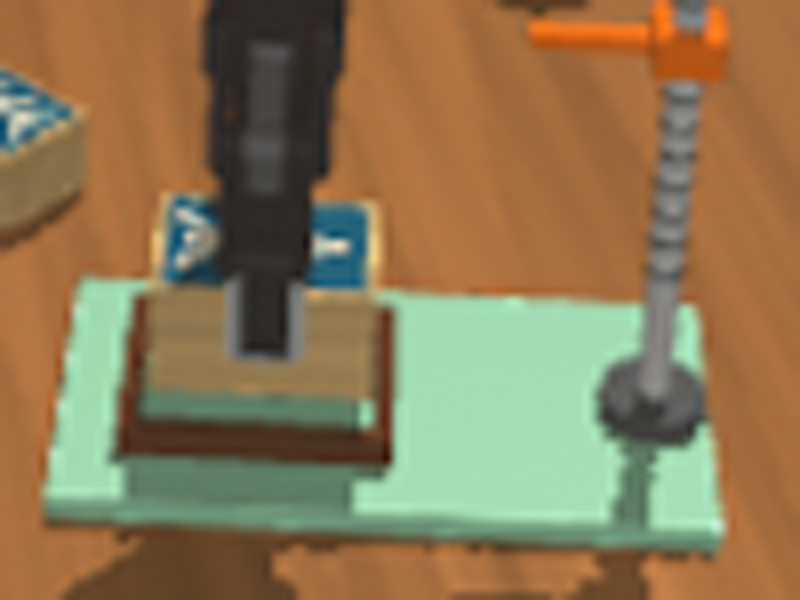

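View pics/s6.png

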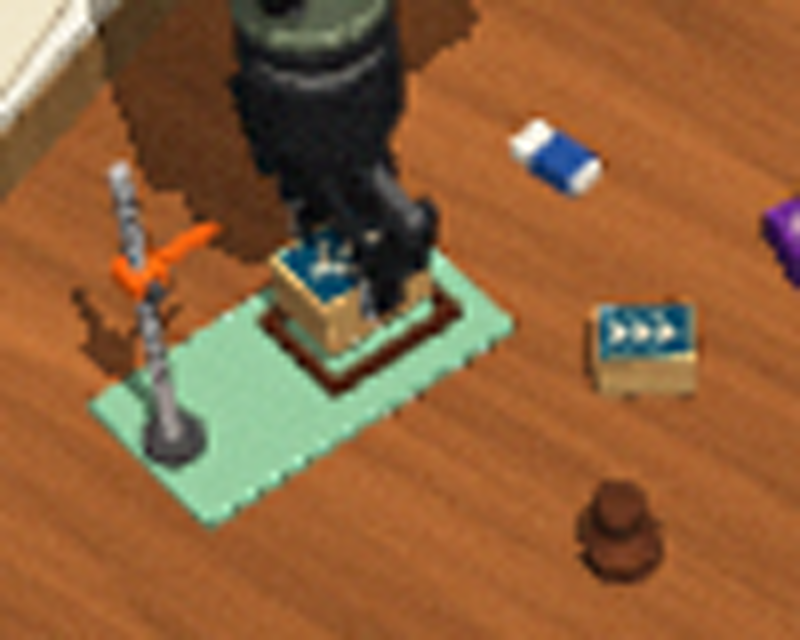

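```bash
cat > rel6.py <<'E'
from fit import *
p=dict(np.load("w6.npz"))
c=lambda l:S(l,3.2,160,110)
order=np.array([(-1,-1),(-1,1),(1,1),(1,-1)])
bp=np.c_[order*[.032,.023],[.036]*4]
b=c([(159,312),(468,312),(447,660),(180,660)])
a=least_squares(lambda x:np.concatenate([proj(p,Q+[0,0,x[3]])-u for Q,u in zip(T(x,bp),b)]),[.53,-.212,-.24,.02]); print("block",a.x,np.degrees(a.x[2]),a.fun.round(2))
J=c([(62,75),(575,75),(156,181),(480,181)])
jd=np.array([[-.058,-.05,.008],[-.058,.05,.008],[-.04,-.031,.018],[-.04,.031,.018]])
res=lambda x,dz:np.concatenate([proj(p,Q+[0,0,dz])-u for Q,u in zip(T(x,jd),J)])
for dz in (0,-.002):
    j=least_squares(lambda x:res(x,dz),[.53,-.2147,-.24]); print("jig",dz,j.x,np.degrees(j.x[2]),j.fun.round(1))
    s=status.sense();R=s["tcp_rot"];print("tool shift",R.T@np.r_[j.x[:2]-a.x[:2],0]*1e3, "dyaw",np.degrees(j.x[2]-a.x[2]))
E
python3 rel6.py
```

```text
block [ 0.53126356 -0.21705791 -0.24336309  0.02330803] -13.943677745649707 [-0.29  0.24  0.29  0.23  0.3  -0.27 -0.31 -0.27]
jig 0 [ 0.52975868 -0.2157512  -0.2438685 ] -13.97263554106409 [-1.3  0.4  1.2  0.4 -0.8 -0.2  1.  -0.2]
tool shift [ 0.90541108 -1.7754941  -0.00249891] dyaw -0.028957795414382398
jig -0.002 [ 0.53009549 -0.21582139 -0.24384619] -13.971357491259353 [-0.4  0.5  0.2  0.5 -0.2 -0.5  0.4 -0.5]
tool shift [ 0.9184812  -1.43170223 -0.00208477] dyaw -0.02767974560964477
```

>>> carry_out --pt "1 -1.3 0 0 0 0 35" --pt "1 -1.3 0 0 0 0 35" --pt "1 -1.3 0 0 0 0 35" --pt "1 -1.3 3 0 0 0 35" --pt "1 -1.3 6 0 0 0 35" --pt "1 -1.3 6 0 0 0 35"

```text
time_s: 6.85
eef_pos: [0.5295, -0.2149, 0.2069]
tcp_rot: [[0.241, 0.97, -0.001], [0.97, -0.241, 0.001], [0.0, -0.001, -1.0]]
wrist_force: [-0.0, 0.4, -0.7]
gripper_width: 0.0454
```

```bash
python3 - <<'E'
from h import *
p=viewer.camera_params("wrist");s=status.sense();w=viewer.get_image("wrist"); cv2.imwrite("pics/w7.png",w); np.savez("w7.npz",**p)
R=s["tcp_rot"];print(s["eef_pos"],s["gripper_width"],s["wrist_force"],abs(s["joint_vel"]).max(),np.degrees(np.arctan2(R[1,0],R[0,0])))
crop(w,160,110,350,350,3.2,"pics/w7c.png")
d=viewer.get_image("side");crop(d,225,225,325,300,8,"pics/d7.png")
E
```

```text
[ 0.52948709 -0.21494176  0.20693509] 0.0454237535316722 [-0.02714998  0.37757929 -0.70543092] 0.2222714909683597 76.04809915820799
```

View pics/w7c.png

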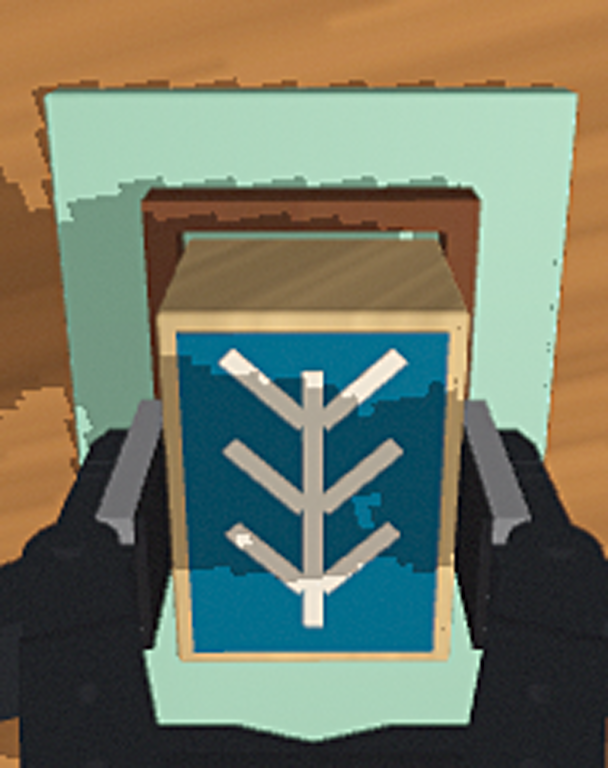

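View pics/d7.png

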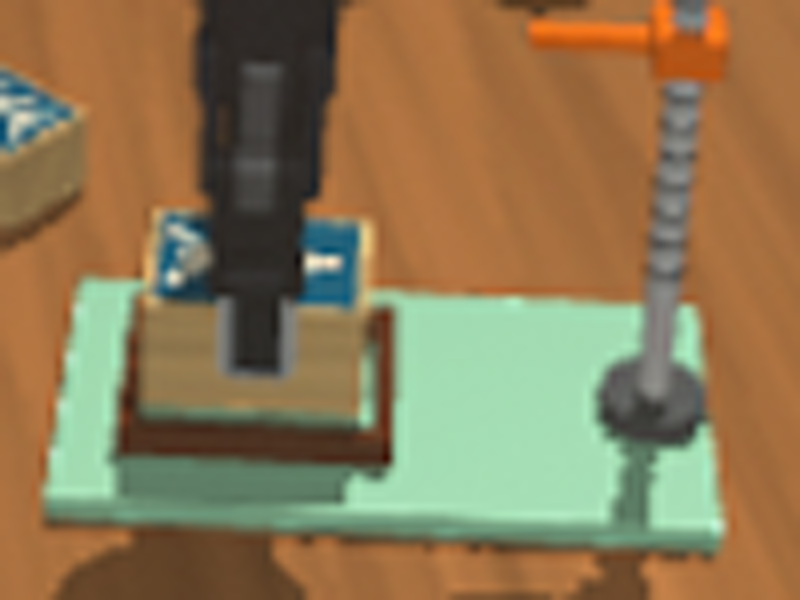

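```bash
cp rel6.py rel7.py; sed -i 's/w6/w7/; s/J=c(.*/J=c([(46,94),(578,94),(141,201),(481,201)])/' rel7.py; python3 rel7.py; python3 - <<'E'
from fit import *
p=dict(np.load("w7.npz"));crop(cv2.imread("pics/w7.png"),195,160,310,215,6.9,"pics/w7d.png")
crop(cv2.imread("pics/d7.png"),80,180,420,480,2.2,"pics/d7b.png")
s=status.sense();R=s["tcp_rot"]
zb=s["eef_pos"][2]-.187
for n,uv,z in (("wall in",(312,233),.018),("block bot",(312,240),zb),("block top",(312,312),zb+.036),("wall out",(312,201),.018)):
    q=onz(p,c[0] if False else S([uv],3.2,160,110)[0],z); print(n,z,((q-s["eef_pos"])@R)[1]*1e3)
E
```

```text
block [ 0.52940937 -0.2152787  -0.2434894   0.01620907] -13.950915173811907 [-0.22  0.22  0.24  0.19  0.29 -0.25 -0.31 -0.22]
jig 0 [ 0.5296767  -0.2157063  -0.24411242] -13.986611179873025 [-1.2 -0.1  0.9 -0.1 -0.1  0.2  0.4  0.2]
tool shift [-3.50516419e-01  3.62553432e-01 -3.02264020e-04] dyaw -0.03569600606111808
jig -0.002 [ 0.5300456  -0.21580022 -0.24411672] -13.986857649931675 [-0.2  0.  -0.1  0.1  0.5 -0.1 -0.2 -0. ]
tool shift [-3.52711763e-01  7.43212746e-01 -5.35748200e-04] dyaw -0.035942476119768925
wall in 0.018 -33.81636212095524
block bot 0.020340953568246778 -33.21854029211697
block top 0.056340953568246775 -33.949424165556735
wall out 0.018 -39.894560963235705
```

View pics/w7d.png

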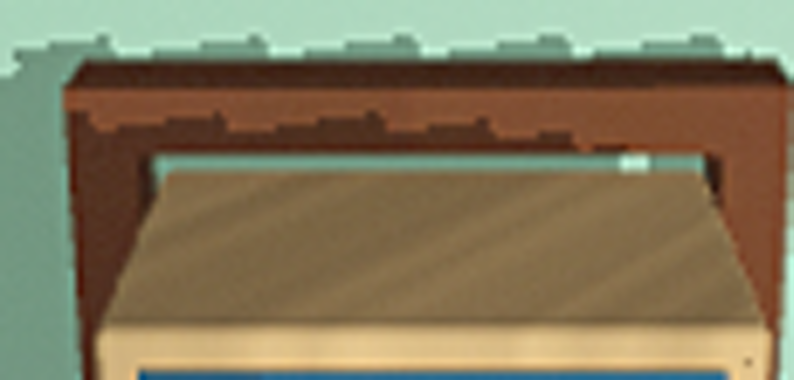

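View pics/d7b.png

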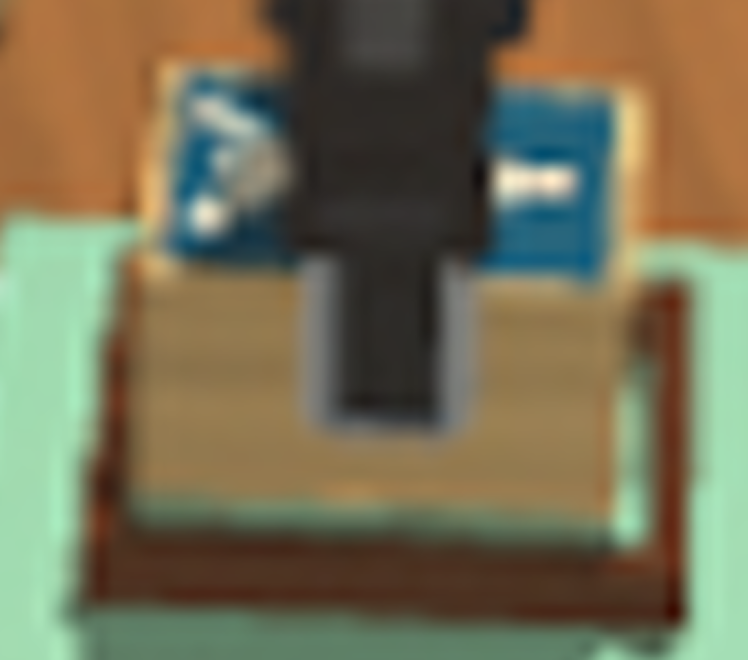

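>>> carry_out --pt "-0.3 1.2 0 0 0 0 35" --pt "-0.3 1.2 0 0 0 0 35" --pt "-0.3 1.2 2 0 0 0 35" --pt "-0.3 1.2 4 0 0 0 35" --pt "-0.3 1.2 6 0 0 0 35" --pt "-0.3 1.2 6 0 0 0 35"

```text
time_s: 7.55
eef_pos: [0.5307, -0.2155, 0.2011]
tcp_rot: [[0.241, 0.971, -0.001], [0.971, -0.241, 0.001], [0.0, -0.001, -1.0]]
wrist_force: [-0.2, 0.2, -0.7]
gripper_width: 0.0456
```

```bash
python3 - <<'E'
from h import *
p=viewer.camera_params("wrist");s=status.sense();w=viewer.get_image("wrist"); cv2.imwrite("pics/w8.png",w); np.savez("w8.npz",**p)
R=s["tcp_rot"];print(s["eef_pos"],s["gripper_width"],s["wrist_force"],abs(s["joint_vel"]).max(),np.degrees(np.arctan2(R[1,0],R[0,0])))
crop(w,195,140,315,230,6.6,"pics/w8c.png")
d=viewer.get_image("side");crop(d,235,245,280,290,16,"pics/d8.png")
E
```

```text
[ 0.53067526 -0.21552185  0.20114673] 0.04559569595024669 [-0.24069123  0.22024317 -0.71783666] 0.32545369679569197 76.0523352022496
```

View pics/w8c.png

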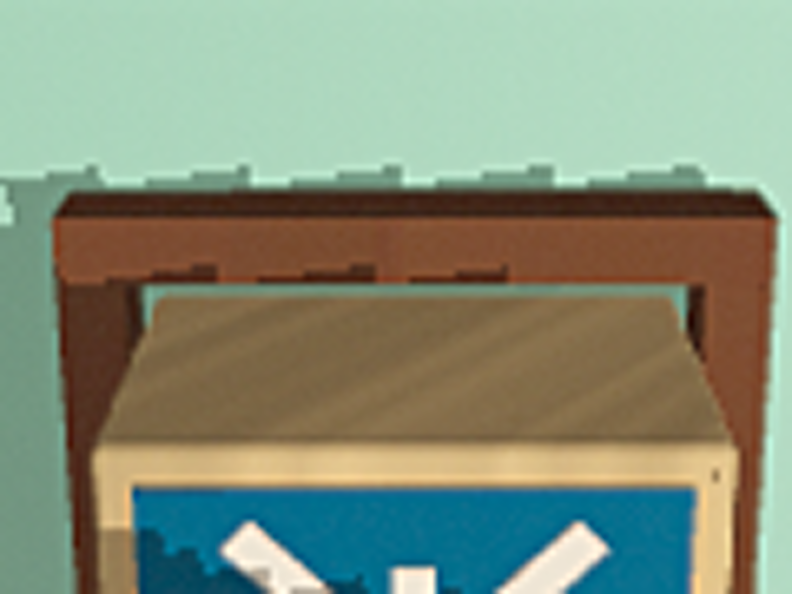

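View pics/d8.png

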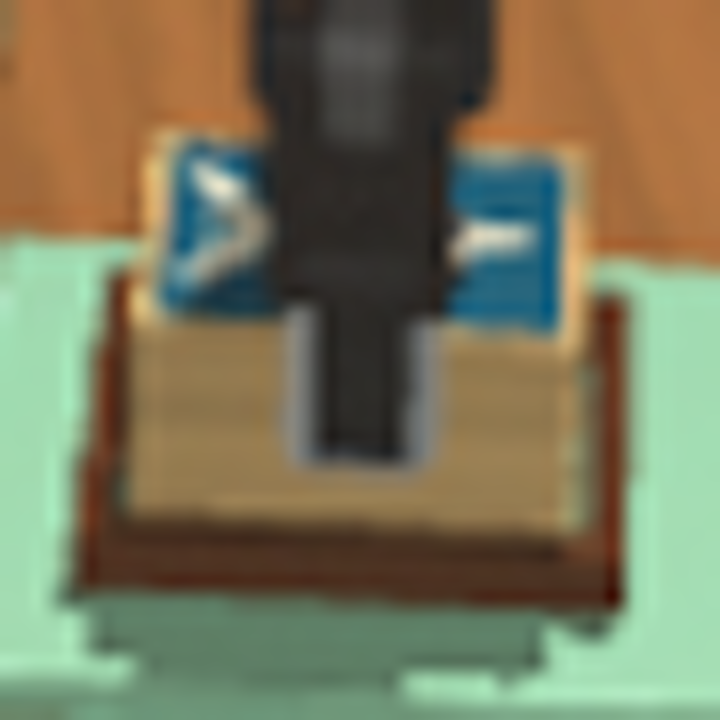

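>>> carry_out --pt "0 0 2 0 0 0 35" --pt "0 0 4 0 0 0 35" --pt "0 0 5 0 0 0 35" --pt "0 0 5 0 0 0 35" --pt "0 0 5 0 0 0 35"

```text
time_s: 8.15
eef_pos: [0.5309, -0.2157, 0.1966]
tcp_rot: [[0.241, 0.971, -0.0], [0.971, -0.241, 0.0], [0.0, -0.0, -1.0]]
wrist_force: [0.6, 0.6, -0.5]
gripper_width: 0.0455
```

>>> carry_out --pt "0 0 0.7 0 0 0 35" --pt "0 0 1.4 0 0 0 35" --pt "0 0 1.4 0 0 0 35" --pt "0 0 1.4 0 0 0 35"

```text
time_s: 8.55
eef_pos: [0.531, -0.2158, 0.1959]
tcp_rot: [[0.241, 0.971, 0.0], [0.971, -0.241, -0.0], [-0.0, 0.0, -1.0]]
wrist_force: [-2.6, 1.5, 4.9]
gripper_width: 0.0453
```

>>> carry_out --pt "0 0 1.4 0 0 0 35" --pt "0 0 1.4 0 0 0 35" --pt "0 0 1.4 0 0 0 48" --pt "0 0 0.5 0 0 0 52" --pt "0 0 0 0 0 0 60" --pt "0 0 0 0 0 0 64" --pt "0 0 0 0 0 0 64"

```text
time_s: 9.25
eef_pos: [0.5309, -0.2157, 0.1949]
tcp_rot: [[0.241, 0.97, -0.0], [0.97, -0.241, 0.0], [0.0, -0.0, -1.0]]
wrist_force: [-0.0, -0.5, 0.1]
gripper_width: 0.0644
```

```bash
python3 - <<'E'
from h import *
p=viewer.camera_params("wrist");s=status.sense();w=viewer.get_image("wrist"); cv2.imwrite("pics/w9.png",w); np.savez("w9.npz",**p)
R=s["tcp_rot"];print(s["eef_pos"],s["gripper_width"],s["wrist_force"])
crop(w,160,110,350,350,3.2,"pics/w9c.png")
d=viewer.get_image("side");crop(d,235,245,280,290,16,"pics/d9.png")
E
```

```text
[ 0.53085147 -0.21566248  0.19493716] 0.06440845494716878 [-0.03670866 -0.51682527  0.07439659]
```

View pics/w9c.png

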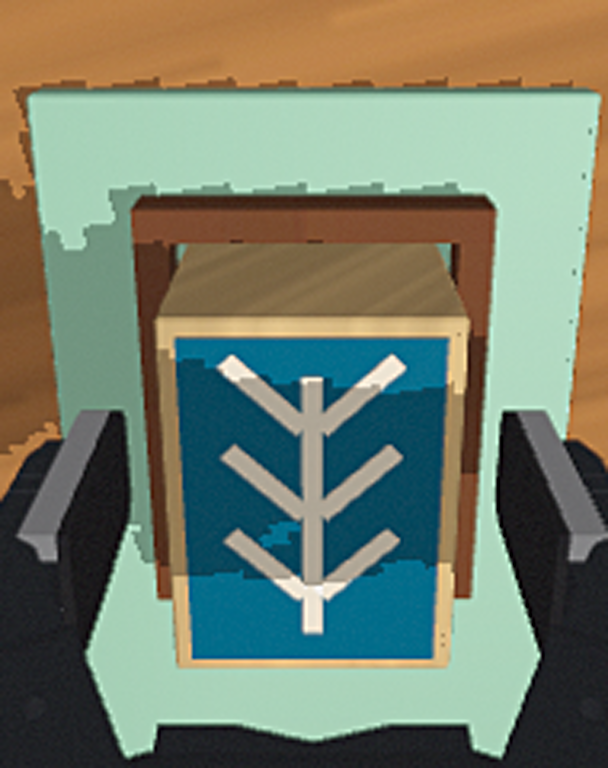

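View pics/d9.png

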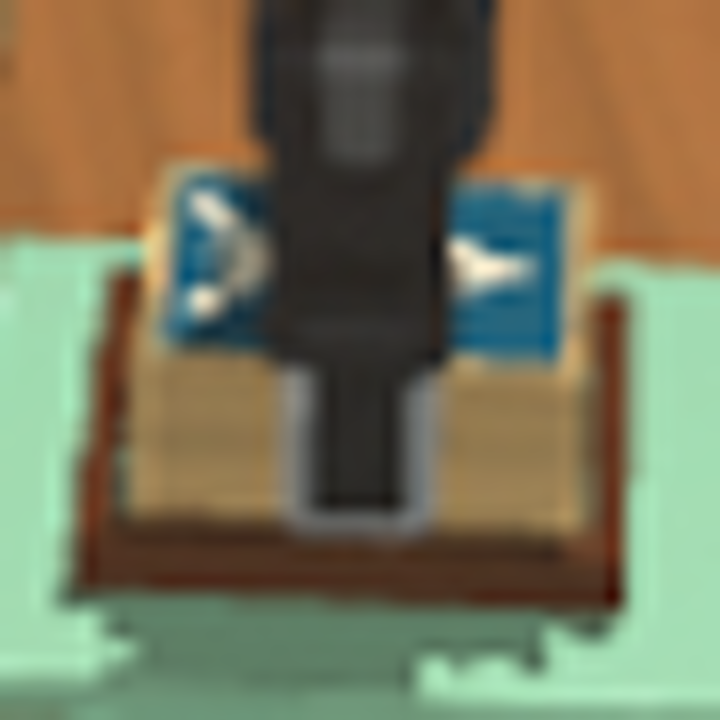

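>>> carry_out --pt "0 0 -10 0 0 0 64" --pt "0 0 -40 0 0 0 64" --pt "0 0 -80 0 0 0 64" --pt "0 0 -120 0 0 0 64" --pt "0 0 -160 0 0 0 64" --pt "0 0 -190 0 0 0 64" --pt "40 -8 -190 0 0 0 64" --pt "85 -18 -190 0 0 0.5 64"

```text
time_s: 10.15
eef_pos: [0.5343, -0.1294, 0.3883]
tcp_rot: [[0.253, 0.967, 0.005], [0.967, -0.253, -0.002], [-0.001, 0.006, -1.0]]
wrist_force: [0.8, 0.7, 0.0]
gripper_width: 0.0641
```

>>> carry_out --pt "45 -10 0 0 0 1 64" --pt "90 -20 0 0 0 2 64" --pt "135 -30 0 0 0 2.5 64" --pt "180 -39 0 0 0 3 64" --pt "225 -48 0 0 0 3.5 64" --pt "270 -57 0 0 0 4 64" --pt "315 -66 0 0 0 4.5 64" --pt "345 -72 0 0 0 4.5 64"

```text
time_s: 10.95
eef_pos: [0.5498, 0.2262, 0.3862]
tcp_rot: [[0.323, 0.946, 0.001], [0.946, -0.323, 0.001], [0.001, 0.001, -1.0]]
wrist_force: [0.5, -0.6, 0.1]
gripper_width: 0.0643
```

>>> carry_out --pt "0 0 30 0 0 0 64" --pt "0 0 40 0 0 0 64" --pt "0 0 40 0 0 0 64"

```text
time_s: 11.25
eef_pos: [0.5492, 0.2228, 0.3431]
tcp_rot: [[0.325, 0.946, -0.005], [0.946, -0.325, -0.001], [-0.003, -0.005, -1.0]]
wrist_force: [-0.1, -0.5, -0.5]
gripper_width: 0.0638
```

```bash
python3 - <<'E'
from h import *
p=viewer.camera_params("wrist");s=status.sense();w=viewer.get_image("wrist"); cv2.imwrite("pics/w10.png",w); np.savez("w10.npz",**p)
R=s["tcp_rot"];print(s["time_s"],s["eef_pos"],abs(s["joint_vel"]).max(),np.degrees(np.arctan2(R[1,0],R[0,0])))
E
```

```text
11.25 [0.54920915 0.22279511 0.34306856] 2.0523652626146656 71.04602319747426
```

View pics/w10.png

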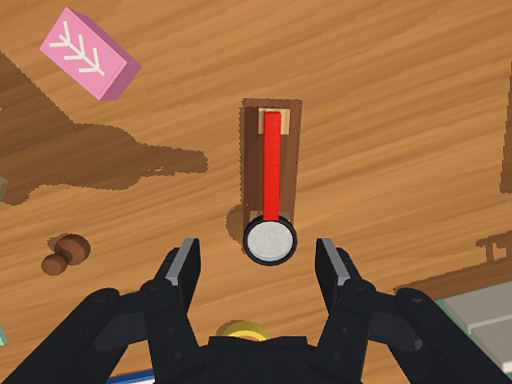

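```bash
python3 - <<'E'
from h import *
crop(cv2.imread("pics/w10.png"),220,90,320,275,4,"pics/w10c.png")
E
```

```text
(no output)
```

View pics/w10c.png

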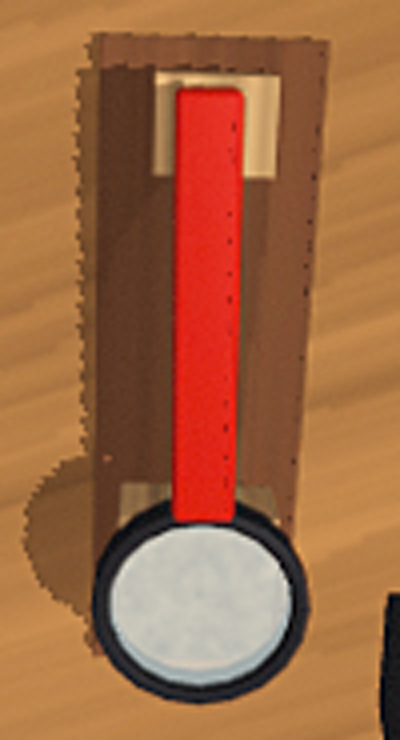

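```bash
python3 - <<'E'
from fit import *
p=dict(np.load("w10.npz")); c=lambda l:S(l,4,220,90)
for z in (.048,.046):
    L=[onz(p,q,z) for q in c([(177,92),(173,522),(243,92),(236,522)])]
    m0,m1=(L[0]+L[2])/2,(L[1]+L[3])/2
    d=m1-m0; print(z,"end",m0,"near",m1,"len",np.linalg.norm(d),"yaw",np.degrees(np.arctan2(d[1],d[0])),"w",np.linalg.norm(L[2]-L[0]),np.linalg.norm(L[3]-L[1]))
    for q in (L[0],L[2]): pass
lc=[onz(p,q,.040) for q in c([(201,600)])][0]; print("lens",lc)
d/=np.linalg.norm(d); g=lc[:2]-.07*d[:2]; print("grip from lens",g,"from end",m0[:2]+.067*d[:2])
s=status.sense(); R=s["tcp_rot"]
G=m0+.067*d; G[2]=.039+.155
print("shift",R.T@(G-s["eef_pos"])*1e3, "tool yaw",np.degrees(np.arctan2(R[1,0],R[0,0])))
E
```

```text
0.048 end [0.4890078  0.25610589 0.048     ] near [0.59017434 0.22174503 0.048     ] len 0.10684258535592021 yaw -18.759870622913457 w 0.014972794946794907 0.016201725122749342
0.046 end [0.48914699 0.25615877 0.046     ] near [0.59107968 0.2215377  0.046     ] len 0.10765171361305487 yaw -18.759870622913482 w 0.015086185234378997 0.01632442220619665
lens [0.61554182 0.21281295 0.04      ]
grip from lens [0.54926059 0.23532513] from end [0.5525876  0.23461139]
shift [ 12.45495276  -1.11936708 150.60120027] tool yaw 71.00735819773844
```

>>> carry_out --pt "12.2 -2 20 0 0 -0.2 50" --pt "12.2 -2 50 0 0 -0.2 50" --pt "12.2 -2 80 0 0 -0.2 50" --pt "12.2 -2 100 0 0 -0.2 50" --pt "12.2 -2 100 0 0 -0.2 50" --pt "12.2 -2 100 0 0 -0.2 50"

```text
time_s: 11.9
eef_pos: [0.5532, 0.2348, 0.2466]
tcp_rot: [[0.323, 0.947, 0.001], [0.947, -0.323, 0.0], [0.001, 0.001, -1.0]]
wrist_force: [0.1, 0.3, -0.2]
gripper_width: 0.05
```

```bash
python3 - <<'E'
from h import *
p=viewer.camera_params("wrist");s=status.sense();w=viewer.get_image("wrist"); cv2.imwrite("pics/w11.png",w); np.savez("w11.npz",**p)
R=s["tcp_rot"];print(s["time_s"],s["eef_pos"],np.degrees(np.arctan2(R[1,0],R[0,0])))
E
```

```text
11.9 [0.55319569 0.23480644 0.24659003] 71.17938824925827
```

View pics/w11.png

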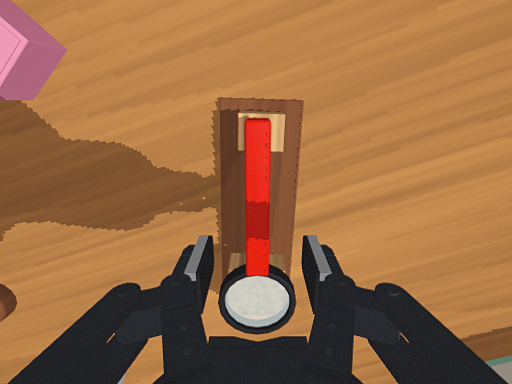

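```bash
python3 - <<'E'
from h import *
p=dict(np.load("w11.npz")); s=status.sense();R=s["tcp_rot"]
for n,uv,z in (("end",(258,119),.048),("near",(257.5,276.5),.048),("lens",(257.5,300),.040)):
    q=onz(p,uv,z); print(n,q,(R.T@(q-s["eef_pos"])*1e3).round(1))
E
```

```text
end [0.48825977 0.25697446 0.048     ] [ -0.7 -69.5 199.3]
near [0.59018744 0.22193028 0.048     ] [ -1.   38.3 199.6]
lens [0.61573702 0.21323385 0.04      ] [ -1.1  65.3 207.7]
```

>>> carry_out --pt "-0.8 -3 15 0 0 0 50" --pt "-0.8 -3 30 0 0 0 50" --pt "-0.8 -3 44 0 0 0 50" --pt "-0.8 -3 52 0 0 0 45" --pt "-0.8 -3 52 0 0 0 35" --pt "-0.8 -3 52 0 0 0 22" --pt "-0.8 -3 52 0 0 0 18" --pt "-0.8 -3 52 0 0 0 18" --force 60

```text
time_s: 12.75
eef_pos: [0.5497, 0.2357, 0.194]
tcp_rot: [[0.321, 0.947, 0.002], [0.947, -0.321, 0.0], [0.001, 0.001, -1.0]]
wrist_force: [-1.3, 0.1, -0.9]
gripper_width: 0.0178
```

```bash
python3 - <<'E'
from h import *
p=viewer.camera_params("wrist");s=status.sense();w=viewer.get_image("wrist"); cv2.imwrite("pics/w12.png",w)
d=viewer.get_image("side");crop(d,190,140,300,220,7,"pics/d12.png")
R=s["tcp_rot"];print(s["time_s"],s["eef_pos"],s["gripper_width"],s["wrist_force"])
E
```

```text
12.75 [0.54974629 0.23573509 0.19404077] 0.017764573213072458 [-1.29913138  0.09909774 -0.93352494]
```

View pics/w12.png

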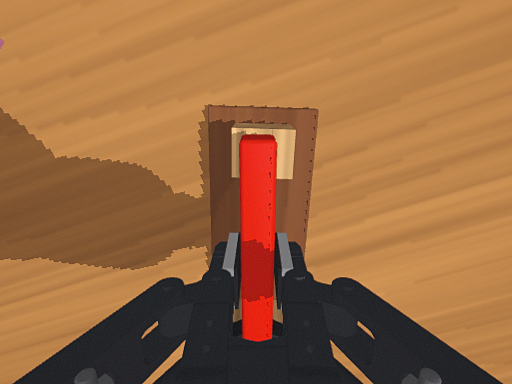

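View pics/d12.png

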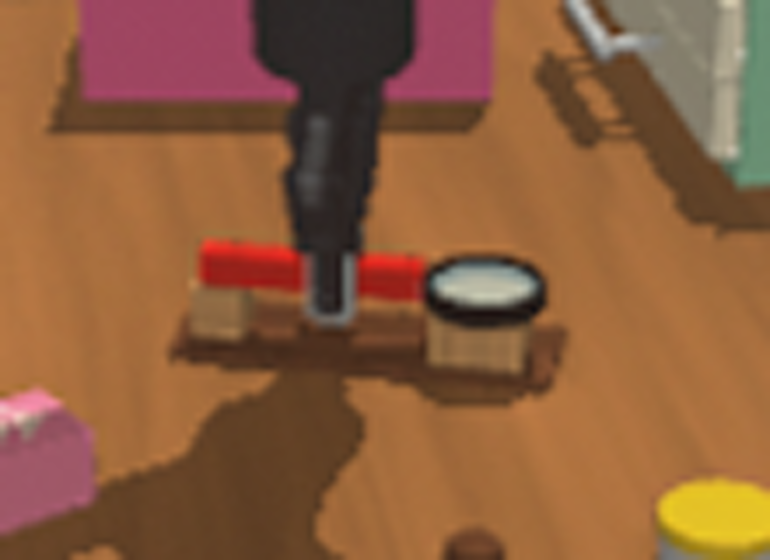

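Close fully with a firm grip, then lift.

>>> carry_out --pt "0 0 0 0 0 0 8" --pt "0 0 0 0 0 0 8" --pt "0 0 0 0 0 0 8" --pt "0 0 0 0 0 0 8" --pt "0 0 -5 0 0 0 8" --pt "0 0 -15 0 0 0 8" --pt "0 0 -25 0 0 0 8" --pt "0 0 -25 0 0 0 8" --force 80

```text
time_s: 13.65
eef_pos: [0.5502, 0.2359, 0.2203]
tcp_rot: [[0.321, 0.947, 0.004], [0.947, -0.321, 0.001], [0.002, 0.003, -1.0]]
wrist_force: [0.5, -1.0, -1.8]
gripper_width: 0.0144
```

```bash
python3 - <<'E'
from h import *
p=viewer.camera_params("wrist");s=status.sense();w=viewer.get_image("wrist"); cv2.imwrite("pics/w13.png",w);np.savez("w13.npz",**p)
d=viewer.get_image("side");crop(d,190,120,300,200,7,"pics/d13.png")
R=s["tcp_rot"];print(s["time_s"],s["eef_pos"],s["gripper_width"],s["wrist_force"],s["torque"])
E
```

```text
13.65 [0.5501657  0.23586408 0.22031355] 0.01441706047129053 [ 0.51790328 -1.04953176 -1.75788379] [ 0.02097179  0.05210599 -0.02892582]
```

View pics/w13.png

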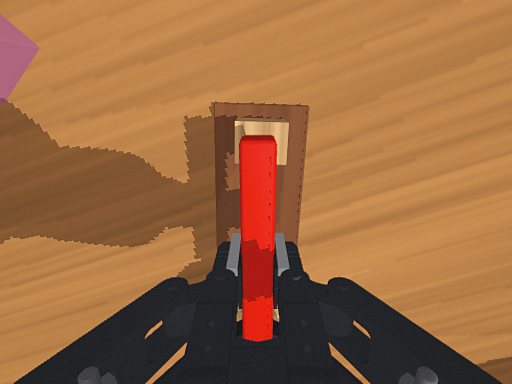

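View pics/d13.png

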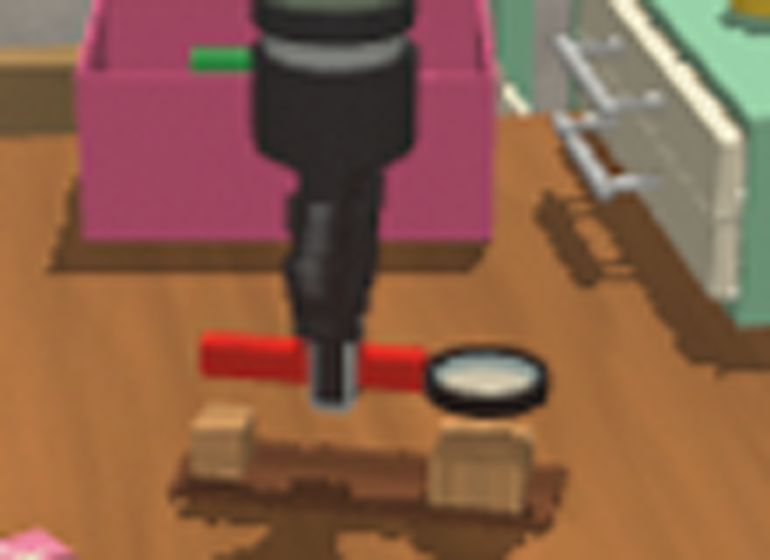

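>>> carry_out --pt "0 0 -20 0 0 0 8" --pt "0 0 -45 0 0 0 8" --pt "0 0 -70 0 0 0 8" --pt "-15 2 -80 0 0 0 8" --pt "-45 6 -80 0 0 -0.5 8" --pt "-80 10 -80 0 0 -1 8" --pt "-115 15 -80 0 0 -1.5 8" --pt "-150 20 -80 0 0 -2 8"

```text
time_s: 14.55
eef_pos: [0.5186, 0.0852, 0.2972]
tcp_rot: [[0.288, 0.958, -0.002], [0.958, -0.288, -0.001], [-0.001, -0.002, -1.0]]
wrist_force: [0.8, -1.3, -1.0]
gripper_width: 0.0149
```

>>> carry_out --pt "-35 4 0 0 0 -0.5 8" --pt "-70 8 0 0 0 -1 8" --pt "-105 12 0 0 0 -1.5 8" --pt "-140 16 0 0 0 -2 8" --pt "-170 20 0 0 0 -2.5 8" --pt "-190 23 0 0 0 -2.7 8" --pt "-200 25 0 0 0 -2.9 8" --pt "-200 25 0 0 0 -2.9 8"

```text
time_s: 15.35
eef_pos: [0.4856, -0.1128, 0.2977]
tcp_rot: [[0.242, 0.97, -0.001], [0.97, -0.242, 0.0], [0.0, -0.001, -1.0]]
wrist_force: [-0.2, 0.8, -0.7]
gripper_width: 0.0145
```

```bash
python3 - <<'E'
from h import *
s=status.sense()
R=s["tcp_rot"];print(s["time_s"],s["eef_pos"],s["gripper_width"],s["wrist_force"],np.degrees(np.arctan2(R[1,0],R[0,0])))
print(R.T@(np.array([.4626,-.1987,.297])-s["eef_pos"])*1e3)
d=viewer.get_image("side");cv2.imwrite("pics/d14.png",d)
E
```

```text
15.35 [ 0.48559467 -0.11279761  0.29766673] 0.014526387467368545 [-0.22036521  0.75159307 -0.71072474] 76.00784238774061
[-88.91344662  -1.54134133   0.66596022]
```

View pics/d14.png

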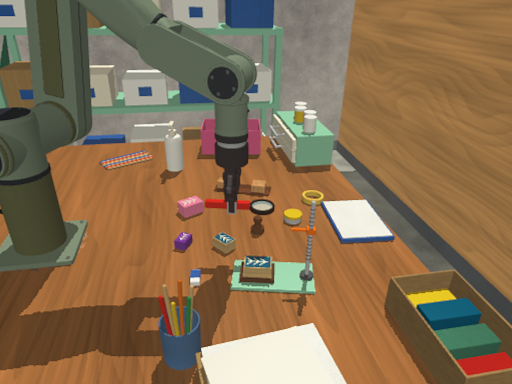

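>>> carry_out --pt "-20 0 0 0 0 0 8" --pt "-45 -1 0 0 0 0 8" --pt "-70 -1.5 0 0 0 0 8" --pt "-84 -1.5 0 0 0 0 8" --pt "-89 -1.5 0 0 0 0 8" --pt "-89 -1.5 0 0 0 0 8" --pt "-89 -1.5 0 0 0 0 8"

```text
time_s: 16.1
eef_pos: [0.4637, -0.1968, 0.2981]
tcp_rot: [[0.239, 0.971, -0.0], [0.971, -0.239, 0.001], [0.001, -0.0, -1.0]]
wrist_force: [0.0, -0.4, -1.8]
gripper_width: 0.0146
```

```bash
python3 - <<'E'
from h import *
s=status.sense()
R=s["tcp_rot"];print(s["time_s"],s["eef_pos"],R,s["gripper_width"],s["wrist_force"],np.degrees(np.arctan2(R[1,0],R[0,0])))
np.savez("w15.npz",**viewer.camera_params("wrist"))
for n,b in (("side",(215,190,325,295,7)),("scene",(150,120,290,225,5.5)),("wrist",(0,0,512,384,1.5))):
    d=viewer.get_image(n);cv2.imwrite(f"pics/{n}15.png",d);crop(d,*b,f"pics/{n}15c.png")
E
```

```text
16.1 [ 0.46367928 -0.19677055  0.29810437] [[ 2.38703177e-01  9.71092547e-01 -2.40640442e-04]
 [ 9.71092269e-01 -2.38702896e-01  8.55733786e-04]
 [ 7.73555131e-04 -4.37950446e-04 -9.99999605e-01]] 0.014611516833344483 [ 0.04215002 -0.39956129 -1.84537168] 76.18998234098197
```

View pics/side15c.png

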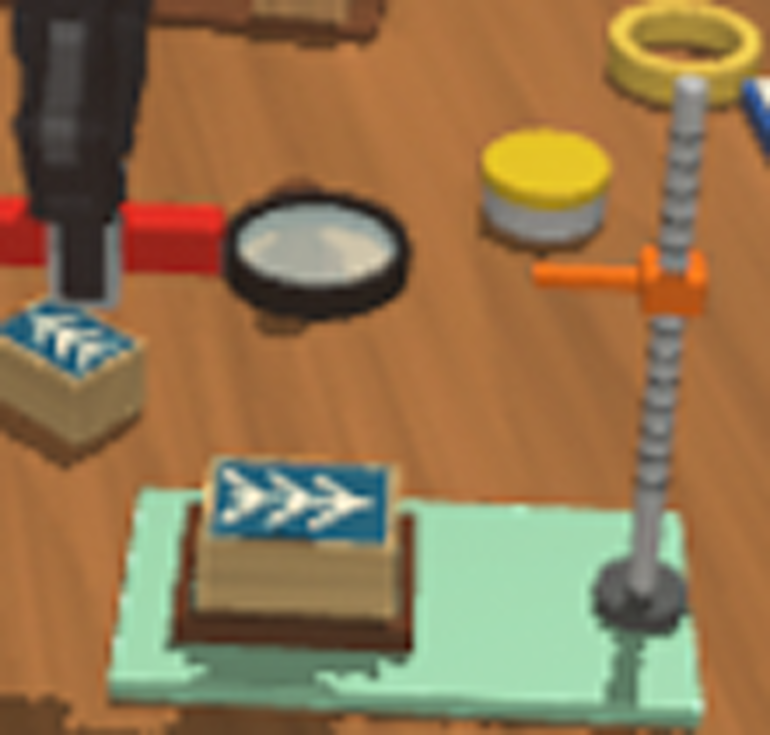

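View pics/scene15c.png

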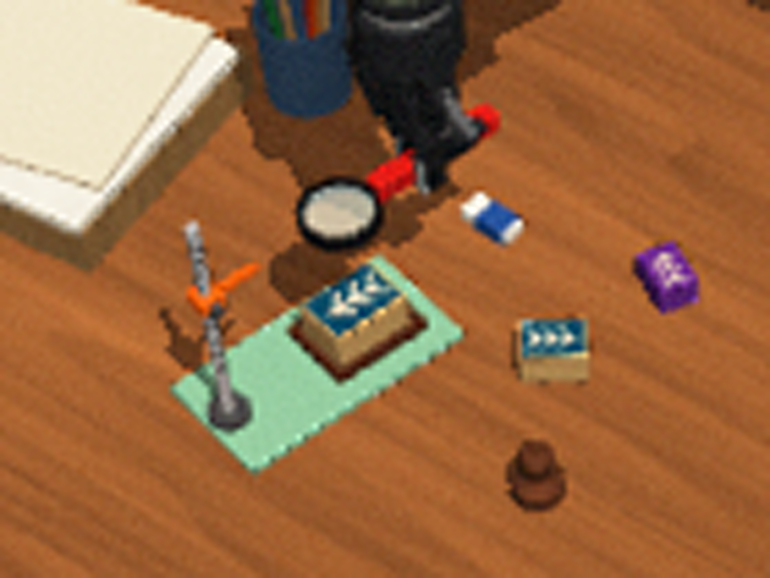

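View pics/wrist15c.png

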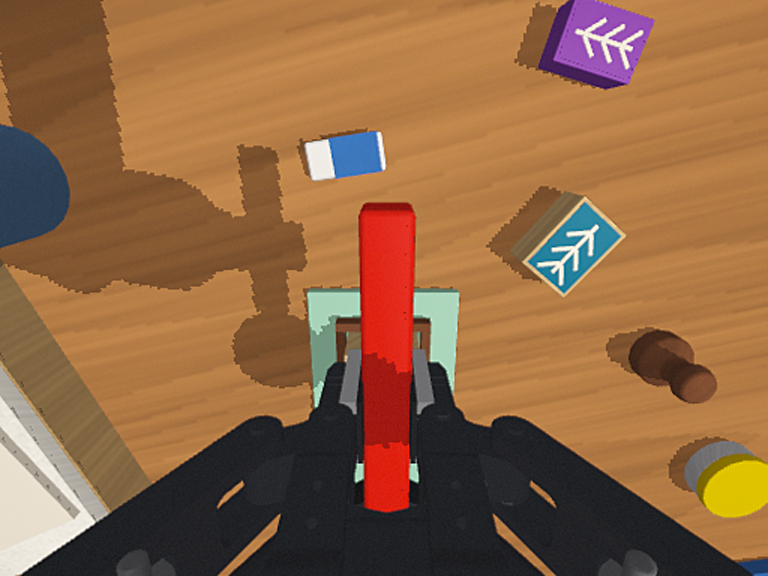

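```bash
cat > tri.py <<'E'
from fit import *
cs=lambda l:S(l,7,215,190); cc=lambda l:S(l,5.5,150,120)
def tri(a,b,x0=[.55,-.2,.1]):
    q=least_squares(lambda X:np.r_[proj(ps,X)-a,proj(pc,X)-b],x0); return q.x,q.fun.round(1)
for n,a,b in (("lens",(317,254),(340,213.5)),("mark",(533,272),(257,268)),
  ("blktop",np.mean([(214,459),(400,466),(388,546),(205,538)],0),np.mean([(302,308),(376,263),(412,297),(340,338)],0))):
    print(n,*tri(cs([a])[0],cc([b])[0]))
s=status.sense();R=s["tcp_rot"]
print("pred lens",s["eef_pos"]+R@[0,.070,.158])
for n,X in (("lens pred",s["eef_pos"]+R@[0,.070,.158]),):
    for h in (.003,0): print(n, "side px", np.array(proj(ps,X)), "scene", proj(pc,X))
print("meas side",cs([(317,254)]),cc([(340,213.5)]))
E
python3 tri.py
```

```text
lens [ 0.53366064 -0.21645777  0.14071806] [-0. -0. -0.  0.]
mark [ 0.59998508 -0.23318797  0.13745558] [ 0.3  0.1  0.5 -0.3]
blktop [ 0.53045552 -0.21580497  0.04356304] [-0.2 -0.1 -0.3  0.2]
pred lens [ 0.5316592  -0.21340945  0.14016716]
lens pred side px [258.65623792 225.38995546] scene [212.33692086 158.55718453]
lens pred side px [258.65623792 225.38995546] scene [212.33692086 158.55718453]
meas side [(259.85714285714283, 225.85714285714286)] [(211.4090909090909, 158.4090909090909)]
```

>>> carry_out --pt "-1.3 -1.9 2.5 0 0 0 8" --pt "-1.3 -1.9 2.5 0 0 0 8" --pt "-1.3 -1.9 2.5 0 0 0 8" --pt "-1.3 -1.9 2.5 0 0 0 8"

```text
time_s: 16.65
eef_pos: [0.4614, -0.1984, 0.2958]
tcp_rot: [[0.239, 0.971, 0.0], [0.971, -0.239, 0.0], [0.0, -0.0, -1.0]]
wrist_force: [0.5, 0.4, -1.6]
gripper_width: 0.0149
```

```bash
cat > see.py <<'E'
from fit import *
import sys
tag=sys.argv[1]
s=status.sense();R=s["tcp_rot"];print(s["time_s"],s["eef_pos"],R[:,2],s["gripper_width"],s["wrist_force"],np.degrees(np.arctan2(R[1,0],R[0,0])))
I={n:viewer.get_image(n) for n in ("side","scene")}
for n,b in (("side",(170,190,325,295,5)),("scene",(180,125,250,190,11))):
    cv2.imwrite(f"pics/{n}{tag}.png",I[n]);crop(I[n],*b,f"pics/{n}{tag}c.png")
P={"side":ps,"scene":pc}
th=np.linspace(0,2*np.pi,80)
def rim(c,tx=0,ty=0,r=.03,h=.006):
    # silhouette pts of cylinder, normal tilt small
    n=np.array([tx,ty,1.]);n/=np.linalg.norm(n)
    e1=np.cross([0,1,0],n);e1/=np.linalg.norm(e1);e2=np.cross(n,e1)
    ring=r*(np.cos(th)[:,None]*e1+np.sin(th)[:,None]*e2)
    return np.r_[c+ring+h*n,c+ring-h*n]
def mom(pts):
    hull=cv2.convexHull(pts.astype(np.float32)); m=cv2.moments(hull)
    a=m["m00"];cx,cy=m["m10"]/a,m["m01"]/a
    return np.array([cx,cy])
def mask(n,p0):
    im=I[n].astype(int);b,g,rr=im[...,0],im[...,1],im[...,2]
    u,v=np.round(proj(P[n],p0)).astype(int); w=22 if n=="side" else 16
    m=np.zeros(im.shape[:2],np.uint8); sl=(slice(v-w,v+w),slice(u-w,u+w))
    dark=(im.max(2)<75)&(im.max(2)-im.min(2)<14)
    m[sl]=dark[sl]
    nn,lab,st,ce=cv2.connectedComponentsWithStats(m)
    k=1+np.argmax(st[1:,4]); return (lab==k).astype(np.uint8)
p0=s["eef_pos"]+R@[0,.070,.158]
obs={}
for n in P:
    m=mask(n,p0);ys,xs=np.nonzero(m)
    pts=np.c_[xs,ys].astype(float)
    hull=cv2.convexHull(np.r_[pts+[.5,0],pts-[.5,0],pts+[0,.5],pts-[0,.5]].astype(np.float32))
    mm=cv2.moments(hull);obs[n]=np.array([mm["m10"]/mm["m00"],mm["m01"]/mm["m00"]]);
    pr=cv2.convexHull(np.array([proj(P[n],x) for x in rim(p0)]).astype(np.float32))
    print(n,"rim bbox",xs.min(),xs.max(),ys.min(),ys.max(),"area",mm["m00"],"pred",pr[:,0].min(0),pr[:,0].max(0),cv2.contourArea(pr),obs[n])
f=lambda c:np.concatenate([mom(np.array([proj(P[n],x) for x in rim(c)]))-obs[n] for n in P])
q=least_squares(f,p0);print("LENS tri",q.x,q.fun.round(2),"kin",p0)
E
python3 see.py 16
```

```text
16.65 [ 0.46139798 -0.19840812  0.29576468] [ 5.26075054e-06  8.16080774e-05 -9.99999997e-01] 0.014943718961012507 [ 0.52853237  0.40647539 -1.56176545] 76.1482807562229
side rim bbox 247 271 220 236 area 360.5 pred [244.10466 217.32869] [271.51672 236.88173] 446.08282121957745 [258.83945908 227.88730929]
scene rim bbox 204 218 153 164 area 153.0 pred [204.31258 151.49352] [220.47292 165.43651] 180.92708201159257 [211.02342048 158.50816993]
LENS tri [ 0.53142859 -0.21901225  0.13777233] [ 0.19  0.06  0.25 -0.15] kin [ 0.52936311 -0.21515393  0.13776367]
```

View pics/side16c.png

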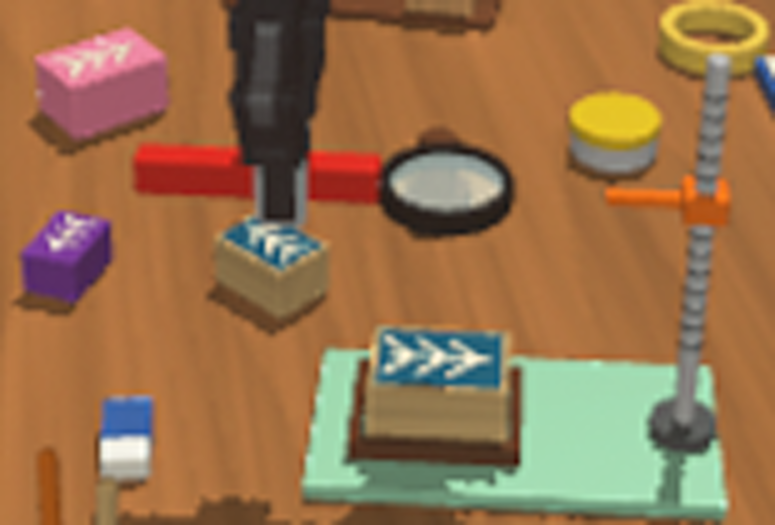

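View pics/scene16c.png

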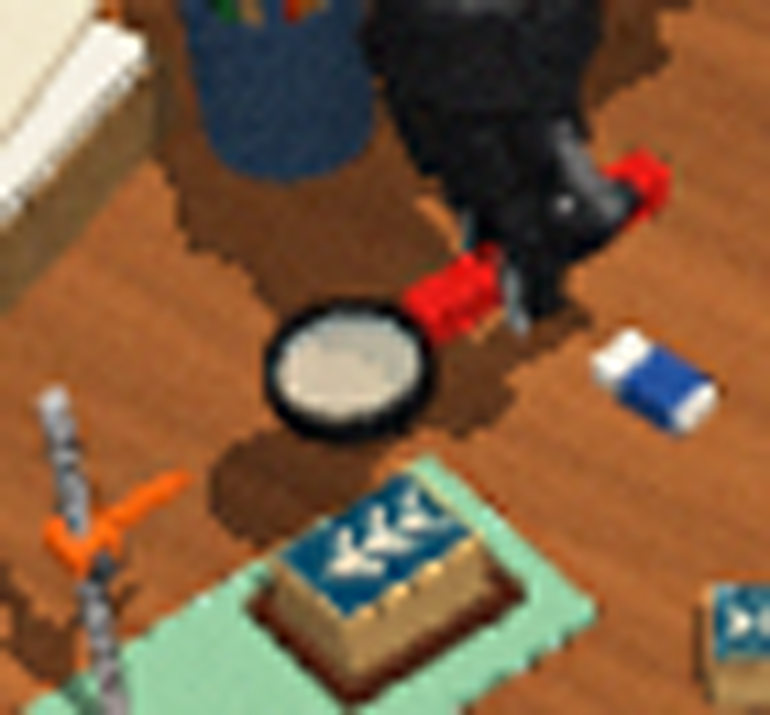

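```bash
cat > m16.py <<'E'
from fit import *
th=np.linspace(0,2*np.pi,80)
def bb(p,c):
    ring=.03*np.c_[np.cos(th),np.sin(th),0*th]
    q=np.array([proj(p,c+r+[0,0,d]) for r in ring for d in (.006,-.006)]); return np.r_[q.min(0),q.max(0)]
so=np.array(S([(380,140),(513,236)],5,170,190)).ravel(); co=np.array(S([(265,297),(436,440)],11,180,125)).ravel()
f=lambda c:np.r_[bb(ps,c)-so,bb(pc,c)-co]
q=least_squares(f,[.53,-.215,.138],diff_step=1e-4);print(q.x,q.fun.round(1))
q=least_squares(lambda c:f(c)[[0,1,2,3]],[.53,-.215,.138],diff_step=1e-4);print("side only (size gives depth)",q.x,q.fun.round(1))
# height if lens xy fixed
for xy in ((.5305,-.2157),(.532,-.215)):
    h=least_squares(lambda z:f(np.r_[xy,z])[[1,3]],[.138]);print(xy,"z side",h.x)
    h=least_squares(lambda z:f(np.r_[xy,z])[[5,7]],[.138]);print(xy,"z scene",h.x)
E
python3 m16.py
python3 - <<'E'
from fit import *
for n,p,uv in(("side",ps,S([(606,196)],5,170,190)[0]),("scene",pc,S([(188,478)],11,180,125)[0]),("wrist1",dict(np.load("w1.npz")),S([(515,518)],4.5,170,130)[0])):
    for xy in ((.5999,-.2328),):
        h=least_squares(lambda z:proj(p,np.r_[xy,z])-uv,[.138]);print(n,h.x,h.fun)
E
```

```text
[ 0.53108556 -0.2183553   0.13942251] [-0.5 -0.2  0.4  0.2 -0.3 -0.4  0.3  0.5]
side only (size gives depth) [ 0.53563229 -0.19713613  0.12524779] [-0.1  0.1  0.1 -0.1]
(0.5305, -0.2157) z side [0.13775405]
(0.5305, -0.2157) z scene [0.1407962]
(0.532, -0.215) z side [0.13714418]
(0.532, -0.215) z scene [0.14260598]
side [0.13650846] [0.09360012 0.00662564]
scene [0.13810667] [ 0.20925457 -0.03743338]
wrist1 [0.13740092] [-0.26240551  0.04577343]
```

>>> carry_out --pt "0.7 -0.4 0.8 0 0 0 8" --pt "0.7 -0.4 0.8 0 0 0 8" --pt "0.7 -0.4 0.8 0 0 0 8" --pt "0.7 -0.4 0.8 0 0 0 8" --pt "0.7 -0.4 0.8 0 0 0 8" --pt "0.7 -0.4 0.8 0 0 0 8"

```text
time_s: 17.35
eef_pos: [0.4612, -0.1977, 0.295]
tcp_rot: [[0.239, 0.971, 0.0], [0.971, -0.239, -0.0], [-0.0, 0.0, -1.0]]
wrist_force: [-0.4, 0.2, -2.0]
gripper_width: 0.0148
```

```bash
python3 - <<'E'
from h import *
s=status.sense();R=s["tcp_rot"];print(s["time_s"],s["eef_pos"],"kin lens",s["eef_pos"]+R@[0,.071,.158],R[:,2],abs(s["joint_vel"]).max(),s["gripper_width"],s["wrist_force"])
w=viewer.get_image("wrist");a=cv2.imread("pics/w12.png");cv2.imwrite("pics/cmp.png",np.hstack([a[110:350,180:340],w[110:350,180:340]]).repeat(2,0).repeat(2,1))
crop(viewer.get_image("side"),170,190,325,295,5,"pics/side17c.png")
E
```

```text
17.35 [ 0.46119257 -0.19770106  0.29500973] kin lens [ 0.53013823 -0.21470763  0.1370152 ] [ 6.63860803e-05 -5.25983886e-05 -9.99999996e-01] 0.05186192042951699 0.014822104200472419 [-0.39426215  0.15679847 -2.02946776]
```

View pics/cmp.png

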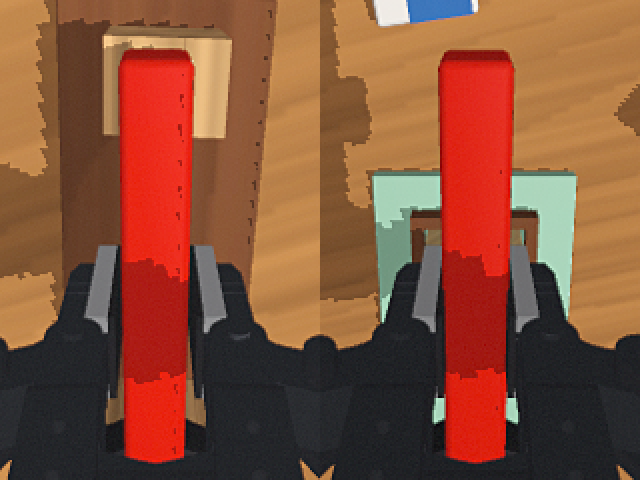

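View pics/side17c.png

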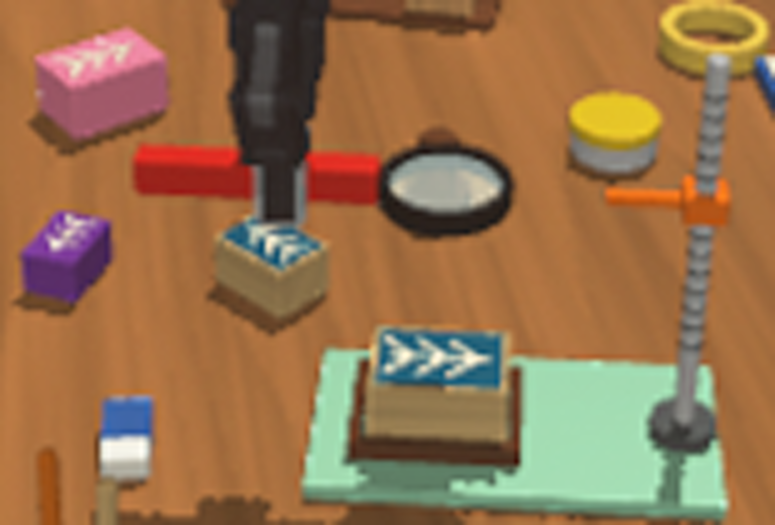

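```bash
python3 -c "
from bench import r
print(r.finish_job())"
```

```text
the job is handed in; nothing more can be done
None
```

The block is in the pocket, and I handed the job in at about 17.4 s with the gripper still holding the loupe over it. No verdict was reported.

- **Block:** I lowered the larger blue-green block, carved face up, until it touched the pocket floor (about 5 N). I then let go of it there. After release, the wrist and side pictures showed it square between the walls.
- **Loupe:** I gripped it by the handle and lifted it clear of its rest. The handle sits in the gripper just as it did on the rest, and the tool axis is vertical to within 0.01°, so the loupe should be level. The last reading showed the arm almost motionless.
- **Lens position:** From the arm's pose, the lens is at about (0.530, -0.215, 0.137) m. The block's middle is at about (0.5305, -0.2157) and the pointer is about 0.137 m high.
- **Disagreements:** Before a last correction of about 1 mm, sighting the lens from the side and scene cameras put it up to about 3 mm further in y and 1.6 mm higher than the arm's pose did. I didn't repeat that sighting afterwards, only a look at the side picture. Estimates of the pointer height ranged from 0.1365 to 0.138 m in the last check; the first rough ones reached 0.139 m. I expect the lens to be within about 2–3 mm sideways and 1–2 mm in height.
- **Other things:** I saw no contact with the pointer, the jig or the other objects.

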